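# Secure the toppled dye bottles in the travelling rack

### The arm

A 6-joint arm with a two-finger parallel gripper is mounted at the origin on a cart in front of the work surface, level with it; the furniture and walls round the work are solid. World frame = base frame: x ahead of the robot, y to its left, z up, the work surface at z = 0. Lengths are in m, angles in degrees, forces in N, time in s.
With the tool pointing down it reaches from about 0.3 to 0.75 m from the base axis. Payload 8.5 kg.
Tool frame: the origin (TCP) lies between the finger pads; the fingertips stand 19 mm ahead of it and the grasp point (between the pads) is the TCP; z points along the fingers, y is the line along which they close (so a half turn about z gives the same grasp; the last joint's range is limited). The gripper opens to 85 mm and grips with 20 to 120 N. Pads are 22 mm wide; open, the fingers measure 114 mm over their backs; the gripper's body (76 mm by 85 mm) begins 54 mm behind the grasp point. The pads swing forward as they close: fully open they stand 13 mm farther back than shut.
Start: joints at [64.383, 21.807, 74.336, -0, 83.858, -12.336], TCP at [0.126, 0.535, 0.25] pointing down, gripper open.
Joint ranges: [-178.18, 178.18], [-50.72, 133.34], [12.68, 142.11], [-81.47, 261.47], [9.98, 163.14], [-165.26, 165.26]. Speed limits (degrees/s): [136.94, 136.94, 180, 180, 180, 180].

### API

Orientations are given as a 3x3 rotation matrix whose columns are the frame's x, y, z axes.
In Python, from rig import env, optics gives the robot as it stands.
- The arm moves only by the tool arm_command, never from a script. Its argument "commands" is one flat list of numbers, 7 for each row, row after row: the closure, from -1 (fully open) to 1 (shut), so that 0 is half open, then the shift along the tool's x, y, z as a fraction of full scale, then the turn, a rotation vector about the tool's x, y, z as a fraction of full scale. A call has 1 to 12 rows; each row is the pose to reach, as a shift and turn from the pose commanded when the call began, along the tool's axes at that moment; what a row does not reach only later rows make up. Full scale, the value 1, is 500 mm for a shift and 120 degrees for a turn. A row lasts 1/12 s, in which the tool goes at most 41.7 mm and 7.16 degrees, less where a joint would pass 70% of its speed; a pose out of reach is approached as far as the arm can. A call with a number of a shift or a turn outside -1 to 1 is refused whole. A call with a gripper value outside its range is refused whole. The fingers move at their own pace and stop on an object; "newtons" is the grip in N (left out, the last holds). Time passes only in rows, so rows that repeat a pose let the fingers close. It gives the time, the measured TCP pose, the force, the opening and the grip force at its end, in the units of the state.
- env.observe(): the state, without advancing time (a new reading comes with each control period).
- optics.get_image(name): name is "scene" or "top" or "wrist"; returns a dict with "image" (400x640x3 uint8, red, green, blue), "intrinsics" (3x3 intrinsics, pixels), "origin" and "orientation" of the camera in the world; the wrist camera has in their place "tool_from_camera" (4x4, takes a point from camera to tool coordinates, whose origin is the TCP and whose axes are the flange's). Camera axes: x right, y down, z forward; pixel columns grow to the right and rows downward; lengths in m; the calibration is good to about 2 mm. The wrist camera is an equidistant fisheye: a pixel r from the principal point sees the ray r / f radians off the axis. A picture is of the moment at which its call begins: read the wrist's pose just before it. There is no depth.
- env.close_job(): hands the job in; it is judged then, once.
The state is a dict: "time_s": time; "q": joint angles; "qvel": joint speeds; "joint_efforts": joint torques, N m; "position": TCP position; "tool_rot": TCP orientation; "ft_force": force on the tool from outside, world axes, zero at the start; "wrist_torque": the same for the moment, N m; "grip_width": finger opening in m; "gripper_force": force on a finger pad.
Only numpy, scipy, OpenCV 4.12 (cv2) and the standard library are available. Lean on these libraries where they do the work, as an engineer would, in place of code of your own. Each camera call takes 0.05 s, during which the arm holds its last target. There are 200 camera calls.

### The job

The rack is about to be carried to a customer: stand every dye bottle that has toppled on the table upright in the rack, one in each bay, in whichever bays you like. Swing shut the bar in front of each bay that holds a bottle and lock it with one of the lock pins from the wooden block, pushed down through the bar and the lug beneath it until its collar sits on the bar. Leave the other things on the table where they are.

Things in the scene. Friction and masses are not known exactly. Their poses are not given: they have to be found in the camera images.
- rack: bottle rack, fixed: plywood board 116 x 350 x 10 mm (x = -55 to +61 mm, y, z) with three bays side by side along y. Origin at table level, z up, open front to -x (roughly to the robot). Back board: face at x = +50 mm, top 56 mm above the table. Four steel brackets 48 mm wide along the front, x = -55 to -29 mm, y = -150, -50, 50, 150 mm, top 36 mm up, carry the bars' pivots and the lugs with the pin holes
- bay_0 (a point): middle of the floor of bay 0 (rack y = -100 mm: right-hand bay seen from the robot), on the board, 10 mm above the table; axes as the rack's. The bay is 60 mm wide between side boards 6 mm thick (x = -26 to +50 mm, top 46 mm above the table); the back board is 50 mm behind this point, the rear of the shut bar 35 mm in front of it
- bay_1 (a point): middle of the floor of bay 1 (rack y = 0 mm: middle bay seen from the robot), on the board, 10 mm above the table; axes as the rack's. The bay is 60 mm wide between side boards 6 mm thick (x = -26 to +50 mm, top 46 mm above the table); the back board is 50 mm behind this point, the rear of the shut bar 35 mm in front of it
- bay_2 (a point): middle of the floor of bay 2 (rack y = 100 mm: left-hand bay seen from the robot), on the board, 10 mm above the table; axes as the rack's. The bay is 60 mm wide between side boards 6 mm thick (x = -26 to +50 mm, top 46 mm above the table); the back board is 50 mm behind this point, the rear of the shut bar 35 mm in front of it
- hole_0 (a point): pin hole of bay 0, axis upright; this point is at the level of the shut bar's top, 48 mm above the table, 42 mm in front (-x) of and 38 mm to the right (-y) of the bay's middle. The fixed steel lug, 28 to 36 mm above the table, has here a round hole 14 mm across, open below; the shut bar's eye lies right over it
- hole_1 (a point): pin hole of bay 1, axis upright; this point is at the level of the shut bar's top, 48 mm above the table, 42 mm in front (-x) of and 38 mm to the right (-y) of the bay's middle. The fixed steel lug, 28 to 36 mm above the table, has here a round hole 14 mm across, open below; the shut bar's eye lies right over it
- hole_2 (a point): pin hole of bay 2, axis upright; this point is at the level of the shut bar's top, 48 mm above the table, 42 mm in front (-x) of and 38 mm to the right (-y) of the bay's middle. The fixed steel lug, 28 to 36 mm above the table, has here a round hole 14 mm across, open below; the shut bar's eye lies right over it
- bar_0 (a joint): angle of the bar of bay 0, rad: 0 = shut against its stop, 1.7 = fully open. Flat steel bar 14 mm wide, 38 to 48 mm above the table; a 6 mm skirt, 40 mm long, hangs under its middle to 14 mm. Upright pivot 42 mm in front (-x) of and 38 mm to the left (+y) of the bay's middle. Shut it points to -y, open to -x (to the robot). A push of about 2 N on its outer side swings it; it stays where it is left
- bar_1 (a joint): angle of the bar of bay 1, rad: 0 = shut against its stop, 1.7 = fully open. Flat steel bar 14 mm wide, 38 to 48 mm above the table; a 6 mm skirt, 40 mm long, hangs under its middle to 14 mm. Upright pivot 42 mm in front (-x) of and 38 mm to the left (+y) of the bay's middle. Shut it points to -y, open to -x (to the robot). A push of about 2 N on its outer side swings it; it stays where it is left
- bar_2 (a joint): angle of the bar of bay 2, rad: 0 = shut against its stop, 1.7 = fully open. Flat steel bar 14 mm wide, 38 to 48 mm above the table; a 6 mm skirt, 40 mm long, hangs under its middle to 14 mm. Upright pivot 42 mm in front (-x) of and 38 mm to the left (+y) of the bay's middle. Shut it points to -y, open to -x (to the robot). A push of about 2 N on its outer side swings it; it stays where it is left
- bar_eye_0 (a point): top centre of the 14 mm hole in the free end of the bar of bay 0, 76 mm from its pivot (the end is 24 mm square)
- bar_eye_1 (a point): top centre of the 14 mm hole in the free end of the bar of bay 1, 76 mm from its pivot (the end is 24 mm square)
- bar_eye_2 (a point): top centre of the 14 mm hole in the free end of the bar of bay 2, 76 mm from its pivot (the end is 24 mm square)
- pin_0: a lock pin: steel shank 9 mm across and 32 mm long with a tapered tip, a collar 20 mm across and 4 mm thick, and above it a dark grip 16 mm across and 30 mm high (top of the grip 34 mm above the origin). Origin on the axis at the underside of the collar, z up along the axis to the grip. At the start it stands in the pin block, collar on the block's top
- pin_1: a lock pin: steel shank 9 mm across and 32 mm long with a tapered tip, a collar 20 mm across and 4 mm thick, and above it a dark grip 16 mm across and 30 mm high (top of the grip 34 mm above the origin). Origin on the axis at the underside of the collar, z up along the axis to the grip. At the start it stands in the pin block, collar on the block's top
- pin_2: a lock pin: steel shank 9 mm across and 32 mm long with a tapered tip, a collar 20 mm across and 4 mm thick, and above it a dark grip 16 mm across and 30 mm high (top of the grip 34 mm above the origin). Origin on the axis at the underside of the collar, z up along the axis to the grip. At the start it stands in the pin block, collar on the block's top
- pin_block: wooden block 150 x 46 x 42 mm (x, y, z), fixed to the table, with three upright 14 mm holes 50 mm apart along its x axis, in which the three pins stand. Origin at the middle of its underside, z up
- bottle_0: a brown dye bottle in a square cork sleeve 42 x 42 mm, 46 mm high, flush with its base; above it the shoulder and a black cap 25 mm across over the top 15 mm; 86 mm high in all, about 140 g. Origin at the centre of its base, z along its axis to the cap, x and y square to the sleeve's faces. At the start it lies on a sleeve face (axis 21 mm up), cap more or less to the left (+y); it may be absent
- bottle_1: a brown dye bottle in a square cork sleeve 42 x 42 mm, 46 mm high, flush with its base; above it the shoulder and a black cap 25 mm across over the top 15 mm; 86 mm high in all, about 140 g. Origin at the centre of its base, z along its axis to the cap, x and y square to the sleeve's faces. At the start it lies on a sleeve face (axis 21 mm up), cap more or less to the left (+y); it may be absent
- bottle_2: a brown dye bottle in a square cork sleeve 42 x 42 mm, 46 mm high, flush with its base; above it the shoulder and a black cap 25 mm across over the top 15 mm; 86 mm high in all, about 140 g. Origin at the centre of its base, z along its axis to the cap, x and y square to the sleeve's faces. At the start it lies on a sleeve face (axis 21 mm up), cap more or less to the left (+y); it may be absent
- wax: bystander: a yellow lump of wax 37 x 53 x 24 mm, origin under its middle
- red_spool: bystander: a spool of red thread 46 mm across, 60 mm high, upright, origin under its middle
- tape: bystander: a roll of tape lying flat, 104 mm across, 25 mm high, origin under its middle
- stone_cup: bystander: a small orange cup 24 mm across, 16 mm high, origin under its middle

How it is judged:
By the outcome, as a careful person would: the job done as asked, in the order asked, and still so for the second after the job is handed in, with the robot touching nothing.
Of bottle_0, bottle_1, bottle_2 only 2 to 3 are there at a start; the rules pass over those that are not, and their reading is None.
At some moment in a run one of bottle_0, bottle_1, bottle_2 may be knocked a few centimetres aside while the robot is not near it.
It also fails if it takes over 210 s, if anything falls off the work surface, if the arm or the gripper's body presses on something with over 40 N, if the wrist force passes 120 N, or if a joint passes its speed limit or range.

## Working session

There is one attempt and no reset: what is moved stays moved. The work goes in short steps, Python scripts to look and compute and a tool call to move; the robot and the scene stay as the last step left them, time stands still between calls to the robot, and variables do not carry over. Pictures are saved under pics/ and viewed, at most 14 in all, crops included, and the job is handed in when it is done.

Besides the shell and the picture viewer there is one more tool, called after "Call:" in YAML: its name, and indented under it one key for each argument. arm_command: Moves the arm, as the interface text tells. Shift numbers are shares of 500 mm and turn numbers shares of 120 degrees, none past 1 either way. Its arguments: {"type":"object","properties":{"commands":{"type":"array","items":{"type":"number"}},"newtons":{"type":"number"}},"required":["commands"]}

```bash
ls; mkdir -p pics; python3 - <<'E'
from rig import env, optics
import cv2, numpy as np
s=env.observe(); print({k:np.round(v,3).tolist() for k,v in s.items()})
for n in ("scene","top","wrist"):
    d=optics.get_image(n); cv2.imwrite(f"pics/{n}0.png",d["image"][...,::-1])
    print(n,{k:np.round(v,4).tolist() for k,v in d.items() if k!="image"})
E
```

```text
pics
{'time_s': 0.0, 'q': [64.385, 21.84, 74.386, 0.0, 83.854, -12.334], 'qvel': [-0.036, 0.009, 0.057, -0.058, 0.021, 0.006], 'joint_efforts': [0.001, -44.847, -23.128, -0.0, 0.005, -0.0], 'position': [0.126, 0.535, 0.25], 'tool_rot': [[-0.973, 0.23, -0.001], [0.23, 0.973, -0.001], [0.0, -0.001, -1.0]], 'ft_force': [-0.567, 0.588, -0.257], 'wrist_torque': [0.0, -0.009, -0.024], 'gripper_force': 0.0, 'grip_width': 0.086}
scene {'intrinsics': [[412.328, 0.0, 321.8353], [0.0, 412.328, 198.0054], [0.0, 0.0, 1.0]], 'origin': [-0.1076, -0.3371, 0.8024], 'orientation': [[0.4533, -0.636, 0.6246], [-0.8914, -0.3249, 0.3161], [0.0019, -0.7, -0.7141]]}
top {'intrinsics': [[399.1713, 0.0, 316.9273], [0.0, 399.1713, 199.4935], [0.0, 0.0, 1.0]], 'origin': [0.3358, -0.0213, 1.0549], 'orientation': [[0.0262, -0.9809, 0.1928], [-0.9994, -0.0214, 0.0268], [-0.0222, -0.1934, -0.9809]]}
wrist {'intrinsics': [[309.7069, 0.0, 322.628], [0.0, 309.7069, 200.7771], [0.0, 0.0, 1.0]], 'tool_from_camera': [[-0.0007, -0.9511, -0.3087, 0.0787], [1.0, -0.0004, -0.0013, -0.0004], [0.0011, -0.3087, 0.9511, -0.1246], [0.0, 0.0, 0.0, 1.0]]}
```

View pics/top0.png

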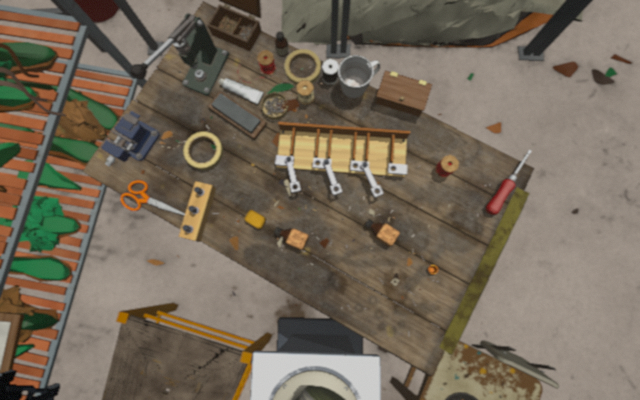

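View pics/scene0.png

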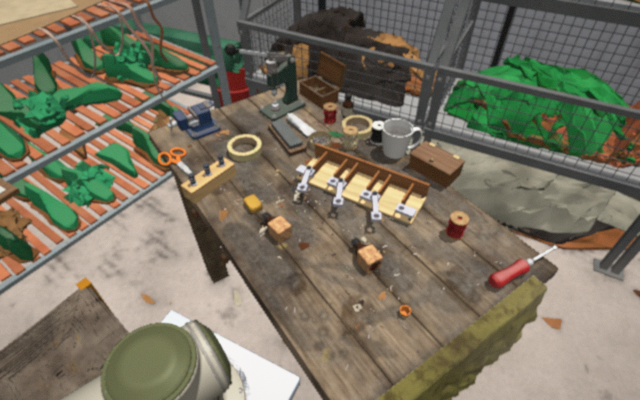

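The top view shows the rack at about (343,150) with all three bars open. The pin block is at (196,210) and two bottles are at (297,240) and (388,234), caps to the left. Wax is at (255,219), the spool at (447,164), the cup at (432,269) and the tape at (202,150). I'll enlarge crops for measuring.

```bash
cat > h.py <<'E'
from rig import env, optics
import cv2, numpy as np
def ray(d,u,v):
    K=d["intrinsics"]; c=np.array([(u-K[0,2])/K[0,0],(v-K[1,2])/K[1,1],1.0]); return np.asarray(d["orientation"])@c
def plane(d,u,v,z):
    r=ray(d,u,v); o=np.asarray(d["origin"]); return o+r*(z-o[2])/r[2]
def proj(d,p):
    c=np.asarray(d["orientation"]).T@(np.asarray(p)-d["origin"]); K=d["intrinsics"]; return K[0,0]*c[0]/c[2]+K[0,2],K[1,1]*c[1]/c[2]+K[1,2]
def crop(im,x,y,w,h,s): return cv2.resize(im[y:y+h,x:x+w],None,fx=s,fy=s,interpolation=cv2.INTER_CUBIC)
def wrist_plane(u,v,z,d,s):
    K=d["intrinsics"]; x=(u-K[0,2])/K[0,0]; y=(v-K[1,2])/K[1,1]; t=np.hypot(x,y)
    c=np.array([np.sin(t)*x/t,np.sin(t)*y/t,np.cos(t)]) if t>0 else np.array([0,0,1.])
    T=np.asarray(d["tool_from_camera"]); R=np.asarray(s["tool_rot"]); o=np.asarray(s["position"])+R@T[:3,3]; r=R@T[:3,:3]@c
    return o+r*(z-o[2])/r[2]
def wrist_proj(p,d,s):
    T=np.asarray(d["tool_from_camera"]); R=np.asarray(s["tool_rot"])
    c=T[:3,:3].T@(R.T@(np.asarray(p)-s["position"])-T[:3,3]); r=np.hypot(c[0],c[1]); t=np.arctan2(r,c[2]); K=d["intrinsics"]
    return K[0,0]*t*c[0]/r+K[0,2],K[1,1]*t*c[1]/r+K[1,2]
E
python3 - <<'E'
from h import *
a=cv2.imread("pics/top0.png")
A=crop(a,265,115,160,85,5); B=crop(a,175,180,160,75,5)   # rack; block+wax+bottle
C=crop(a,340,205,160,75,5)
cv2.imwrite("pics/c1.png",np.vstack([A[:425],np.hstack([crop(a,180,175,40,70,2.5),crop(a,270,220,60,70,2.5),crop(a,360,210,60,70,2.5),crop(a,0,0,160,70,2.5)])]))
E
```

```text
(no output)
```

View pics/c1.png

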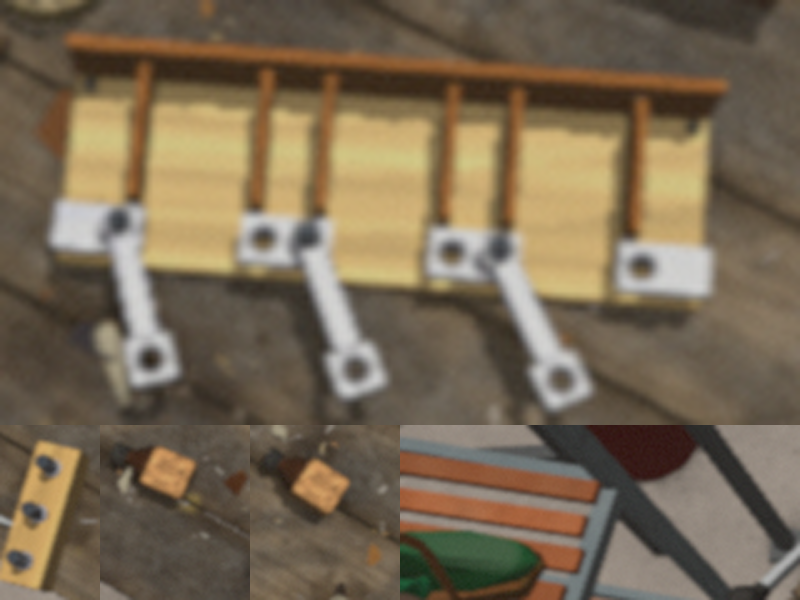

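The crop shows the lug holes at about (318,162), (355,165) and (393,168), pivots at (289,159), (327,162) and (365,165), bar eyes at (295,187), (336,189) and (377,191), and three pins. Only two bottles are present.

```bash
python3 - <<'E'
from h import *
d=optics.get_image("top"); im=d["image"]; sc=optics.get_image("scene")
p=lambda u,v,z:plane(d,u,v,z)
f=lambda a:(265+a[0]/5,115+a[1]/5)
H=np.array([p(*f(c),.036) for c in [(263,237),(452,252),(642,266)]]); P=np.array([p(*f(c),.050) for c in [(120,220),(308,237),(500,250)]])
E=np.array([p(*f(c),.048) for c in [(150,358),(355,370),(561,380)]])
print("holes(2,1,0)\n",H.round(4)[:,:2],"\npiv\n",P.round(4)[:,:2],"\neyes\n",E.round(4)[:,:2])
dv=H[0]-H[2]; yaw=np.degrees(np.arctan2(-dv[0],dv[1])); print("yaw",yaw,np.linalg.norm(dv))
R=np.array([[np.cos(np.radians(yaw)),-np.sin(np.radians(yaw))],[np.sin(np.radians(yaw)),np.cos(np.radians(yaw))]])
loc=[(-.042,.062),(-.042,-.038),(-.042,-.138),(-.042,.138),(-.042,.038),(-.042,-.062)]
o=np.mean([q[:2]-R@l for q,l in zip(np.vstack([H,P]),loc)],0); print("rack",o)
hsv=cv2.cvtColor(im,cv2.COLOR_RGB2HSV)
for n,(u,v) in {"bA":(297,240),"bB":(388,234)}.items():
    m=cv2.inRange(hsv,(5,90,120),(25,255,255)); w=np.zeros_like(m); w[v-16:v+16,u-16:u+16]=m[v-16:v+16,u-16:u+16]
    c=max(cv2.findContours(w,0,2)[0],key=cv2.contourArea); r=cv2.minAreaRect(c); b=cv2.boxPoints(r)
    print(n,r,np.array([p(x,y,.042)[:2] for x,y in b]).round(4).tolist(),p(*r[0],.042).round(4))
for n,(u,v),z in [("spool",(447,160),.06),("wax",(255,219),.02),("cup",(432,269),.016),("tape",(202,150),.025),("pinA",(180+47/2.5,175+40/2.5),.07),("pinB",(180+33/2.5,175+87/2.5),.07),("pinC",(180+19/2.5,175+136/2.5),.07)]: print(n,p(u,v,z).round(3))
E
```

```text
holes(2,1,0)
 [[ 0.6363  0.0073]
 [ 0.6301 -0.0927]
 [ 0.6244 -0.1925]] 
piv
 [[ 0.64    0.0822]
 [ 0.6327 -0.0166]
 [ 0.6276 -0.1167]] 
eyes
 [[ 0.5665  0.0639]
 [ 0.5624 -0.0424]
 [ 0.5594 -0.1484]]
yaw -3.4136361901299703 0.2002409011688175
rack [ 0.67375639 -0.05731972]
bA ((296.82763671875, 238.06898498535156), (17.857677459716797, 16.544612884521484), 23.198589324951172) [[0.4229, 0.0836], [0.462, 0.0685], [0.445, 0.026], [0.4061, 0.0413]] [0.4339 0.0548 0.042 ]
bB ((388.01470947265625, 233.69119262695312), (18.5605525970459, 16.336353302001953), 32.47119140625) [[0.445, -0.1452], [0.4807, -0.1676], [0.4561, -0.207], [0.4208, -0.1845]] [ 0.4506 -0.1761  0.042 ]
spool [ 0.642 -0.326  0.06 ]
wax [0.483 0.168 0.02 ]
cup [ 0.366 -0.291  0.016]
tape [0.668 0.322 0.025]
pinA [0.545 0.307 0.07 ]
pinB [0.496 0.317 0.07 ]
pinC [0.446 0.326 0.07 ]
```

```bash
cat >> h.py <<'E'
from scipy.spatial.transform import Rotation as Ro
def rot(xa,pitch=0):
    """tool x at world yaw xa (deg), z down, then pitched about tool y so that z tips toward x's heading by pitch deg"""
    c,s=np.cos(np.radians(xa)),np.sin(np.radians(xa)); X=np.array([c,s,0]); Z=np.array([0,0,-1.]); Y=np.cross(Z,X); R=np.c_[X,Y,Z]
    return R@Ro.from_euler("y",pitch,degrees=True).as_matrix()
def tgt(p,R):
    s=env.observe(); R0=np.asarray(s["tool_rot"]); dp=R0.T@(np.asarray(p)-s["position"]); rv=Ro.from_matrix(R0.T@R).as_rotvec(degrees=True)
    print("shift",(dp/.5).round(4).tolist(),"turn",(rv/120).round(4).tolist(),"rows>=",max(np.linalg.norm(dp)/.0417,np.linalg.norm(rv)/7.16).__round__(1),"t",round(s["time_s"],2))
E
python3 - <<'E'
from h import *
tgt([.456,.111,.22],rot(68.3))
E
```

```text
shift [-0.8367, -0.6742, 0.0604] turn [-0.0003, 0.0002, 0.8202] rows>= 13.7 t 0.25
```

Call:
arm_command:
  commands: [-0.3,-0.837,-0.674,0.06,0,0,0.82,-0.3,-0.837,-0.674,0.06,0,0,0.82,-0.3,-0.837,-0.674,0.06,0,0,0.82,-0.3,-0.837,-0.674,0.06,0,0,0.82,-0.3,-0.837,-0.674,0.06,0,0,0.82,-0.3,-0.837,-0.674,0.06,0,0,0.82,-0.3,-0.837,-0.674,0.06,0,0,0.82,-0.3,-0.837,-0.674,0.06,0,0,0.82,-0.3,-0.837,-0.674,0.06,0,0,0.82,-0.3,-0.837,-0.674,0.06,0,0,0.82,-0.3,-0.837,-0.674,0.06,0,0,0.82,-0.3,-0.837,-0.674,0.06,0,0,0.82]

```text
time_s: 1.25
position: [0.4337, 0.1393, 0.2225]
tool_rot: [[0.167, 0.986, 0.0], [0.986, -0.167, 0.0], [0.0, 0.0, -1.0]]
ft_force: [0.3, 0.0, -0.2]
grip_width: 0.0554
gripper_force: 0.0
```

```bash
python3 - <<'E'
from h import *
tgt([.456,.111,.22],rot(68.3))
E
```

```text
shift [-0.0483, 0.0534, 0.005] turn [0.0001, -0.0001, 0.1009] rows>= 1.7 t 1.25
```

Call:
arm_command:
  commands: [-0.3,-0.048,0.053,0.005,0,0,0.1,-0.3,-0.048,0.053,0.005,0,0,0.1,-0.3,-0.048,0.053,0.005,0,0,0.1,-0.3,-0.048,0.053,0.005,0,0,0.1,-0.3,-0.048,0.053,0.005,0,0,0.1]

```text
time_s: 1.67
position: [0.4546, 0.1139, 0.22]
tool_rot: [[0.359, 0.933, -0.0], [0.933, -0.359, 0.0], [0.0, -0.0, -1.0]]
ft_force: [-0.1, -0.1, -0.6]
grip_width: 0.0556
gripper_force: 0.0
```

```bash
python3 - <<'E'
from h import *
s=env.observe(); d=optics.get_image("wrist"); im=d["image"]; cv2.imwrite("pics/w1.png",im[...,::-1])
print(s["position"].round(4) if hasattr(s["position"],"round") else s["position"], s["q"])
for p in [(.434,.055,.042),(.456,.111,.03),(.45,-.176,.042)]: print(np.round(wrist_proj(p,d,s)))
E
```

```text
[0.4546 0.1139 0.22  ] [-4.50913064e-01  1.52428319e+01  8.96608760e+01  5.29416995e-03
  7.51025207e+01  2.05613594e+01]
[324. 239.]
[324. 181.]
[391. 367.]
```

View pics/w1.png

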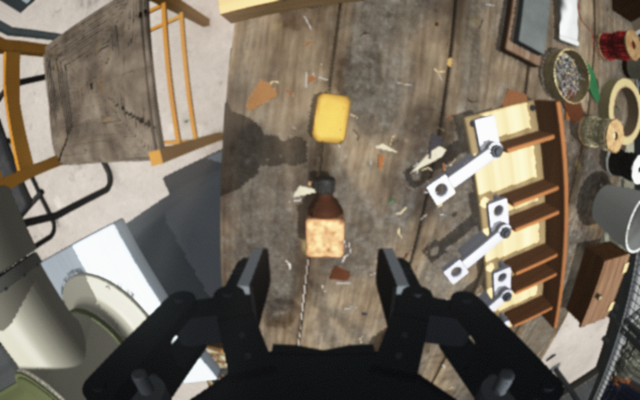

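The wrist view shows bottle A lying with its axis along image column 324. The sleeve is centred at (325,238) and the cap at (324,187), as predicted. Now descend onto the cap.

```bash
python3 - <<'E'
from h import *
tgt([.4555,.1105,.022],rot(68.3))
E
```

```text
shift [-0.0062, 0.0043, 0.3963] turn [0.0001, -0.0001, 0.0057] rows>= 4.8 t 1.72
```

Call:
arm_command:
  commands: [-0.3,-0.006,0.004,0.08,0,0,0.006,-0.3,-0.006,0.004,0.16,0,0,0.006,-0.3,-0.006,0.004,0.24,0,0,0.006,-0.3,-0.006,0.004,0.3,0,0,0.006,-0.3,-0.006,0.004,0.35,0,0,0.006,-0.3,-0.006,0.004,0.38,0,0,0.006,-0.3,-0.006,0.004,0.396,0,0,0.006,-0.3,-0.006,0.004,0.396,0,0,0.006,-0.3,-0.006,0.004,0.396,0,0,0.006,1,-0.006,0.004,0.396,0,0,0.006,1,-0.006,0.004,0.396,0,0,0.006,1,-0.006,0.004,0.396,0,0,0.006]
  newtons: 70

```text
time_s: 2.72
position: [0.4564, 0.1099, 0.0229]
tool_rot: [[0.374, 0.928, 0.002], [0.928, -0.374, 0.0], [0.001, 0.002, -1.0]]
ft_force: [-0.0, 2.1, 3.4]
grip_width: 0.0226
gripper_force: 68.4
```

Call:
arm_command:
  commands: [1,0,0,0,0,0,0,1,0,0,0,0,0,0,1,0,0,0,0,0,0,1,0,0,0,0,0,0]

```text
time_s: 3.05
position: [0.4565, 0.1101, 0.0225]
tool_rot: [[0.374, 0.927, 0.002], [0.927, -0.374, 0.0], [0.001, 0.001, -1.0]]
ft_force: [0.5, 4.6, 6.7]
grip_width: 0.0227
gripper_force: 68.4
```

Call:
arm_command:
  commands: [1,0,0,-0.03,0,0,0,1,0,0,-0.08,0,0,0,1,0,0,-0.14,0,0,0,1,0,0,-0.2,0,0,0,1,0,0,-0.27,0,0,0,1,0,0,-0.33,0,0,0,1,0,0,-0.36,0,0,0,1,0,0,-0.36,0,0,0,1,0,0,-0.36,0,0,0]

```text
time_s: 3.8
position: [0.4556, 0.1097, 0.2016]
tool_rot: [[0.374, 0.928, 0.0], [0.928, -0.374, -0.0], [-0.0, 0.0, -1.0]]
ft_force: [0.5, 0.1, -1.9]
grip_width: 0.0226
gripper_force: 68.7
```

```bash
python3 - <<'E'
from h import *
s=env.observe(); d=optics.get_image("wrist"); e=optics.get_image("scene")
cv2.imwrite("pics/w2.png",np.vstack([crop(d["image"],200,100,240,200,2)[...,::-1],crop(e["image"],220,170,240,100,2)[...,::-1]]))
tgt([.456,.111,.2],rot(68.3,90)); tgt([.456,.111,.2],rot(68.3,-90))
E
```

```text
shift [0.0031, 0.0006, 0.0006] turn [0.0005, 0.7506, -0.0028] rows>= 12.6 t 3.9
shift [0.0031, 0.0006, 0.0006] turn [-0.0028, -0.7494, -0.0005] rows>= 12.6 t 3.9
```

View pics/w2.png

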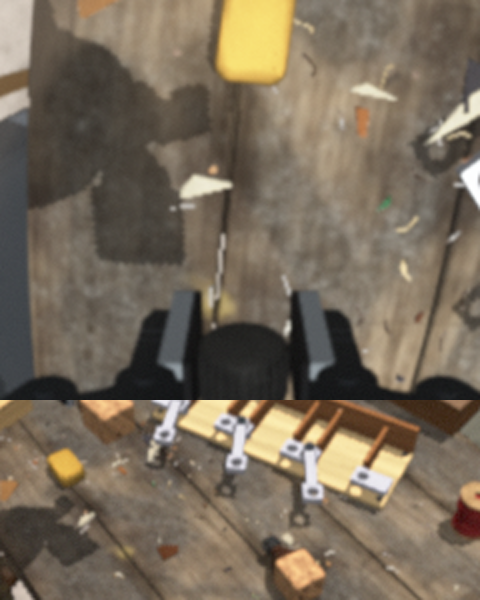

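Call:
arm_command:
  commands: [1,0.02,0,-0.02,0,0.06,0,1,0.04,0,-0.04,0,0.12,0,1,0.06,0,-0.06,0,0.18,0,1,0.08,0,-0.06,0,0.24,0,1,0.1,0,-0.06,0,0.3,0,1,0.1,0,-0.06,0,0.36,0,1,0.1,0,-0.06,0,0.42,0,1,0.1,0,-0.06,0,0.48,0,1,0.1,0,-0.06,0,0.54,0,1,0.1,0,-0.06,0,0.6,0,1,0.1,0,-0.06,0,0.66,0,1,0.1,0,-0.06,0,0.72,0]

```text
time_s: 4.9
position: [0.4746, 0.1554, 0.2311]
tool_rot: [[0.027, 0.926, 0.376], [0.061, -0.377, 0.924], [0.998, -0.002, -0.066]]
ft_force: [-0.2, 0.3, -2.6]
grip_width: 0.0225
gripper_force: 68.9
```

```bash
python3 - <<'E'
from h import *
s=env.observe(); print(np.round(s["q"],1)); tgt([.55,.06,.23],rot(86.6,90)); tgt([.68,.043,.2],rot(86.6,90))
E
```

```text
[-27.1  29.7 117.   83.8  89.5 -56.8]
shift [-0.0097, 0.2115, -0.1194] turn [0.1562, 0.0312, -0.0061] rows>= 2.9 t 4.9
shift [-0.0646, 0.4653, -0.0491] turn [0.1562, 0.0312, -0.0061] rows>= 5.7 t 4.9
```

Call:
arm_command:
  commands: [1,-0.01,0.07,-0.01,0.05,0.01,0,1,-0.02,0.14,-0.02,0.1,0.02,0,1,-0.03,0.21,-0.03,0.156,0.031,-0.006,1,-0.045,0.28,-0.04,0.156,0.031,-0.006,1,-0.06,0.35,-0.045,0.156,0.031,-0.006,1,-0.065,0.42,-0.049,0.156,0.031,-0.006,1,-0.065,0.465,-0.049,0.156,0.031,-0.006,1,-0.065,0.465,-0.049,0.156,0.031,-0.006,1,-0.065,0.465,-0.049,0.156,0.031,-0.006,1,-0.065,0.465,-0.049,0.156,0.031,-0.006]

```text
time_s: 5.73
position: [0.6797, 0.0448, 0.1997]
tool_rot: [[0.004, 0.998, 0.056], [0.004, -0.056, 0.998], [1.0, -0.004, -0.005]]
ft_force: [0.4, 0.7, -1.6]
grip_width: 0.0229
gripper_force: 69.1
```

```bash
python3 - <<'E'
from h import *
s=env.observe(); print(np.round(s["q"],1)); d=optics.get_image("scene"); t=optics.get_image("top")
cv2.imwrite("pics/s3.png",np.vstack([crop(d["image"],240,100,220,120,3)[...,::-1],crop(t["image"],240,100,220,75,3)[...,::-1]]))
tgt([.68,.043,.2],rot(86.6,90))
E
```

```text
[-25.9  52.3  66.3  78.5 109.7 -30.4]
shift [-0.0015, 0.001, -0.0037] turn [-0.0016, 0.0023, -0.001] rows>= 0.0 t 5.83
```

View pics/s3.png

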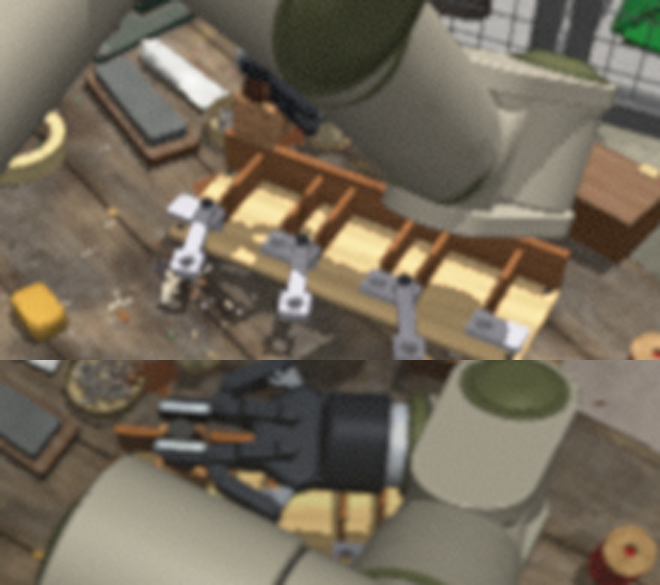

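Held bottle hidden from view but the grip is intact. The wrist housing hangs over the right part of the rack; I'll triangulate how low it is before going down.

```bash
python3 - <<'E'
from h import *
d=optics.get_image("scene"); t=optics.get_image("top")
def tri(a,b):
    r1=ray(t,*a);r2=ray(d,*b);A=np.c_[r1,-r2];o=np.asarray(d["origin"])-t["origin"];k=np.linalg.lstsq(A,o,rcond=None)[0]
    p=t["origin"]+r1*k[0];q=d["origin"]+r2*k[1];return (p+q)/2,np.linalg.norm(p-q)
print(tri((412,108),(426,120)))
c=tri((412,108),(426,120))[0]
for z in np.arange(.4,-.01,-.04): print(round(z,2),np.round(proj(d,[c[0],c[1],z])), np.round(proj(d,[c[0]-.05,c[1],z])))
E
```

```text
(array([ 0.69313342, -0.19521796,  0.26086595]), np.float64(0.00013137308111892836))
0.4 [439.  62.] [431.  74.]
0.36 [435.  80.] [428.  92.]
0.32 [431.  97.] [424. 109.]
0.28 [428. 113.] [421. 125.]
0.24 [424. 128.] [418. 140.]
0.2 [421. 141.] [415. 154.]
0.16 [418. 155.] [412. 167.]
0.12 [416. 167.] [409. 179.]
0.08 [413. 179.] [407. 191.]
0.04 [411. 190.] [405. 202.]
0.0 [408. 200.] [402. 212.]
```

```bash
python3 - <<'E'
from h import *
tgt([.681,.0665,.15],rot(86.6,75));tgt([.681,.0665,.098],rot(86.6,75))
E
```

```text
shift [-0.1024, 0.0, 0.0441] turn [-0.0016, -0.1225, -0.0002] rows>= 2.1 t 5.93
shift [-0.2064, 0.0001, 0.0446] turn [-0.0016, -0.1225, -0.0002] rows>= 2.5 t 5.93
```

Call:
arm_command:
  commands: [1,-0.03,0,0.015,0,-0.05,0,1,-0.06,0,0.03,0,-0.1,0,1,-0.1,0,0.044,0,-0.123,0,1,-0.1,0,0.044,0,-0.123,0,1,-0.1,0,0.044,0,-0.123,0,1,-0.12,0,0.044,0,-0.123,0,1,-0.14,0,0.044,0,-0.123,0,1,-0.16,0,0.044,0,-0.123,0,1,-0.175,0,0.044,0,-0.123,0,1,-0.19,0,0.044,0,-0.123,0,1,-0.2,0,0.044,0,-0.123,0,1,-0.2,0,0.044,0,-0.123,0]

```text
time_s: 6.93
position: [0.6814, 0.0656, 0.0998]
tool_rot: [[0.016, 0.998, 0.054], [0.259, -0.057, 0.964], [0.966, -0.001, -0.26]]
ft_force: [-0.3, -1.1, -2.1]
grip_width: 0.0226
gripper_force: 69.2
```

```bash
python3 - <<'E'
from h import *
d=optics.get_image("scene"); t=optics.get_image("top")
cv2.imwrite("pics/s4.png",np.vstack([crop(d["image"],240,100,220,120,3)[...,::-1],crop(t["image"],240,100,220,75,3)[...,::-1]]))
tgt([.681,.0665,.097],rot(86.6,75))
E
```

```text
shift [-0.0074, -0.0013, 0.0036] turn [-0.0014, 0.0006, 0.0004] rows>= 0.1 t 7.03
```

View pics/s4.png

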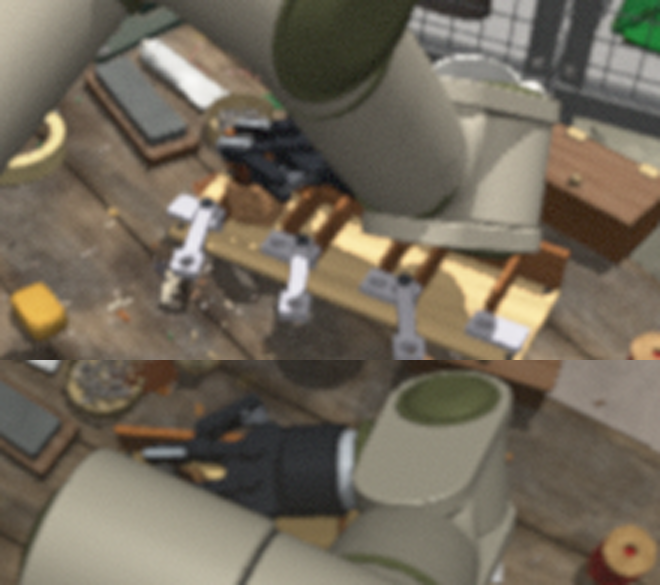

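Call:
arm_command:
  commands: [1,-0.006,0,0.002,0,0,0,1,-0.006,0,0.002,0,0,0,1,-0.007,0,-0.005,0,0,0,1,-0.01,0,-0.012,0,0,0,1,-0.013,0,-0.018,0,0,0,1,-0.017,0,-0.024,0,0,0,1,-0.02,0,-0.03,0,0,0,1,-0.024,0,-0.036,0,0,0,1,-0.024,0,-0.036,0,0,0]
  newtons: 20

```text
time_s: 7.78
position: [0.6802, 0.0456, 0.0947]
tool_rot: [[0.014, 0.998, 0.054], [0.258, -0.055, 0.965], [0.966, 0.0, -0.258]]
ft_force: [0.2, 6.6, 0.9]
grip_width: 0.023
gripper_force: 68.2
```

```bash
python3 - <<'E'
from h import *
s=env.observe(); d=optics.get_image("wrist")
cv2.imwrite("pics/w5.png",crop(d["image"],120,40,400,300,2)[...,::-1])
E
```

```text
(no output)
```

View pics/w5.png

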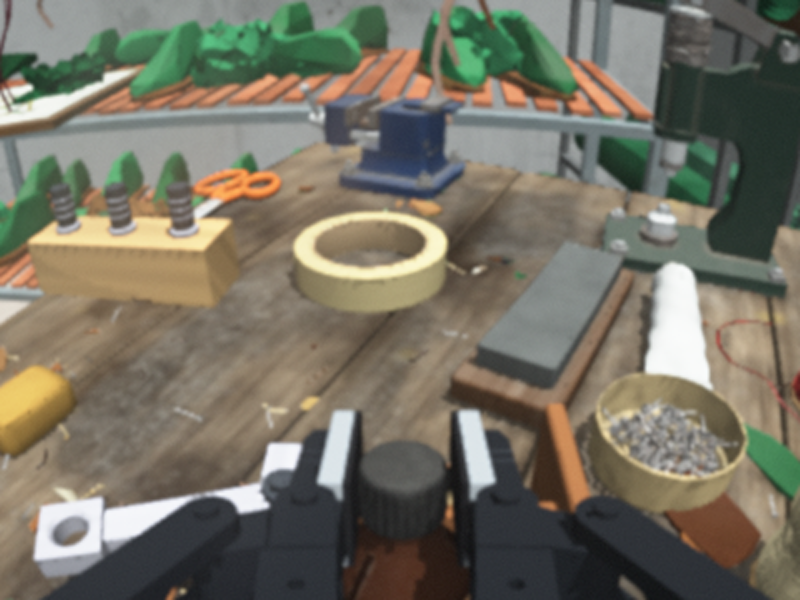

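The cap is held between the pads at crop (403,485) and the bottle is in bay 2. Release, let it settle, then back off along the tool axis.

Call:
arm_command:
  commands: [0.2,0,0,0,0,0,0,0.1,0,0,0,0,0,0,0,0,0,0,0,0,0,-0.1,0,0,0,0,0,0,-0.1,0,0,0,0,0,0,-0.1,0,0,0,0,0,0,-0.1,0,0,-0.03,0,0,0,-0.1,0.02,0,-0.08,0,0,0,-0.1,0.05,0,-0.12,0,0,0,-0.1,0.1,0,-0.15,0,0,0,-0.1,0.18,0,-0.15,0,0,0,-0.1,0.25,0,-0.15,0,0,0]

```text
time_s: 8.83
position: [0.6781, 0.0037, 0.2364]
tool_rot: [[0.015, 0.998, 0.056], [0.26, -0.058, 0.964], [0.966, 0.0, -0.26]]
ft_force: [0.7, -1.3, 0.0]
grip_width: 0.047
gripper_force: 0.0
```

```bash
python3 - <<'E'
from h import *
s=env.observe(); print(np.round(s["q"],1)); d=optics.get_image("wrist")
cv2.imwrite("pics/w6.png",crop(d["image"],120,40,400,360,1.6)[...,::-1])
im=optics.get_image("top")["image"]; cv2.imwrite("pics/t6.png",im[...,::-1])
tgt([.482,-.125,.25],rot(58.1,0))
E
```

```text
[-28.4  46.3  61.1  67.  108.2 -24.5]
shift [-0.0523, -0.3777, -0.2782] turn [-0.1518, -0.6101, 0.2075] rows>= 11.1 t 8.93
```

View pics/w6.png

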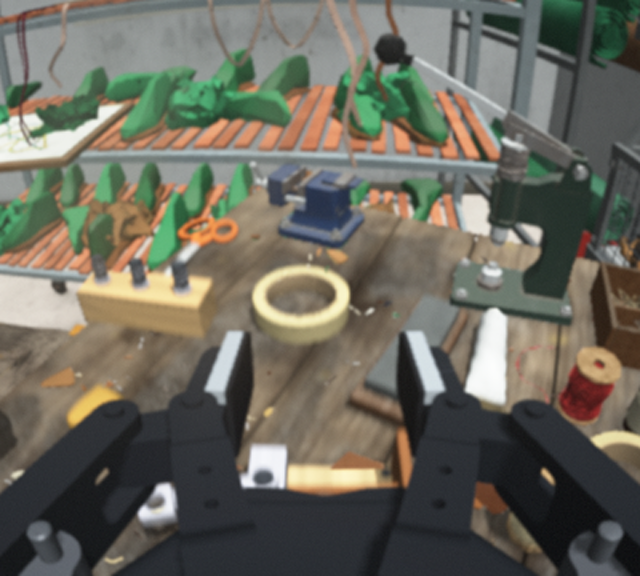

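The bottle is below this view. Go over bottle B, tool down, and look again.

Call:
arm_command:
  commands: [-0.3,-0.052,-0.378,-0.278,-0.152,-0.61,0.208,-0.3,-0.052,-0.378,-0.278,-0.152,-0.61,0.208,-0.3,-0.052,-0.378,-0.278,-0.152,-0.61,0.208,-0.3,-0.052,-0.378,-0.278,-0.152,-0.61,0.208,-0.3,-0.052,-0.378,-0.278,-0.152,-0.61,0.208,-0.3,-0.052,-0.378,-0.278,-0.152,-0.61,0.208,-0.3,-0.052,-0.378,-0.278,-0.152,-0.61,0.208,-0.3,-0.052,-0.378,-0.278,-0.152,-0.61,0.208,-0.3,-0.052,-0.378,-0.278,-0.152,-0.61,0.208,-0.3,-0.052,-0.378,-0.278,-0.152,-0.61,0.208,-0.3,-0.052,-0.378,-0.278,-0.152,-0.61,0.208,-0.3,-0.052,-0.378,-0.278,-0.152,-0.61,0.208]

```text
time_s: 9.93
position: [0.4815, -0.1236, 0.2461]
tool_rot: [[0.529, 0.848, -0.011], [0.848, -0.529, -0.001], [-0.006, -0.009, -1.0]]
ft_force: [-0.1, 0.3, 0.3]
grip_width: 0.0555
gripper_force: 0.0
```

Call:
arm_command:
  commands: [-0.3,0,0,0,0,0,0,-0.3,0,0,0,0,0,0]

```text
time_s: 10.1
position: [0.4813, -0.1249, 0.2451]
tool_rot: [[0.529, 0.848, -0.011], [0.848, -0.529, 0.007], [0.0, -0.013, -1.0]]
ft_force: [0.1, 0.9, 0.0]
grip_width: 0.0555
gripper_force: 0.0
```

```bash
python3 - <<'E'
from h import *
s=env.observe(); print(s["position"],np.round(s["q"],1)); d=optics.get_image("wrist"); e=optics.get_image("scene"); t=optics.get_image("top")
cv2.imwrite("pics/m7.png",np.vstack([np.hstack([crop(d["image"],160,60,320,240,1.25)[...,::-1],crop(e["image"],280,130,160,120,2.5)[...,::-1]]),crop(t["image"],250,110,240,84,10/3)[...,::-1]]))
for p in [(.4506,-.1761,.042),(.482,-.125,.033)]: print(np.round(wrist_proj(p,d,s)))
tgt([.482,-.125,.25],rot(58.1,0))
E
```

```text
[ 0.48131663 -0.12490763  0.24508672] [-28.3  17.   82.5   0.1  81.2   3.7]
[325. 227.]
[325. 174.]
shift [0.0016, 0.0006, -0.0098] turn [-0.006, 0.0002, -0.0015] rows>= 0.1 t 10.25
```

View pics/m7.png

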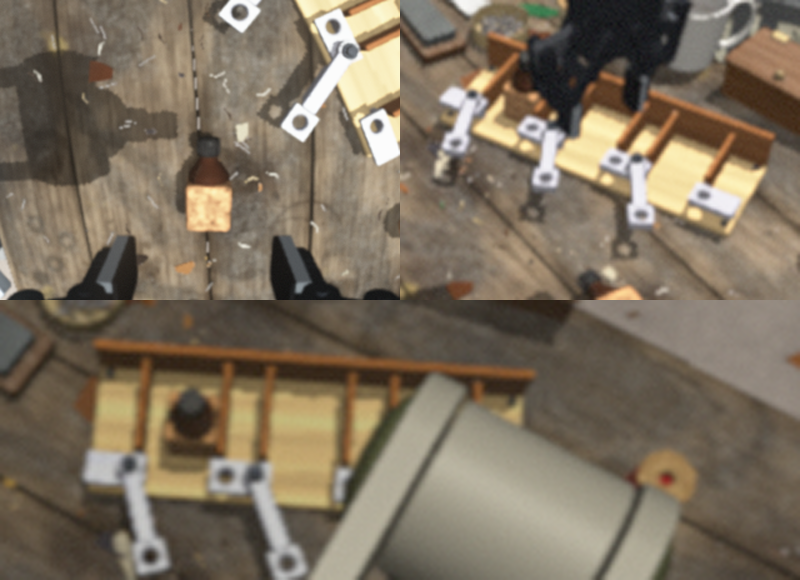

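Bottle A stands upright in bay 2. Bottle B lies as predicted: sleeve at wrist (326,227), cap at (326,176). I'll pick it with the tool tilted by 15 degrees, so that it hangs upright when the tool is 15 degrees below horizontal.

```bash
python3 - <<'E'
from h import *
for z in (.1,.0245): tgt([.4828,-.1245,z],rot(58.1,-15))
E
```

```text
shift [0.0035, 0.0052, 0.2901] turn [-0.0061, -0.1248, -0.0007] rows>= 3.5 t 10.25
shift [0.0036, 0.0071, 0.4411] turn [-0.0061, -0.1248, -0.0007] rows>= 5.3 t 10.25
```

Call:
arm_command:
  commands: [-0.3,0.002,0.005,0.08,0,-0.05,0,-0.3,0.003,0.005,0.16,0,-0.1,0,-0.3,0.004,0.005,0.24,-0.006,-0.125,0,-0.3,0.004,0.006,0.29,-0.006,-0.125,0,-0.3,0.004,0.006,0.34,-0.006,-0.125,0,-0.3,0.004,0.006,0.38,-0.006,-0.125,0,-0.3,0.004,0.006,0.41,-0.006,-0.125,0,-0.3,0.004,0.007,0.43,-0.006,-0.125,0,-0.3,0.004,0.007,0.441,-0.006,-0.125,0,-0.3,0.004,0.007,0.441,-0.006,-0.125,0,1,0.004,0.007,0.441,-0.006,-0.125,0,1,0.004,0.007,0.441,-0.006,-0.125,0]
  newtons: 70

```text
time_s: 11.25
position: [0.4836, -0.1241, 0.0257]
tool_rot: [[0.511, 0.849, -0.135], [0.819, -0.529, -0.222], [-0.26, 0.003, -0.966]]
ft_force: [-0.1, 0.1, -0.2]
grip_width: 0.0324
gripper_force: 0.0
```

Call:
arm_command:
  commands: [1,0,0,0,0,0,0,1,0,0,0,0,0,0,1,0,0,0,0,0,0,1,0,0,0,0,0,0,1,0,0,0,0,0,0,1,0,0,0,0,0,0]

```text
time_s: 11.75
position: [0.4838, -0.1238, 0.0253]
tool_rot: [[0.511, 0.849, -0.135], [0.819, -0.528, -0.222], [-0.26, 0.003, -0.966]]
ft_force: [2.5, 2.4, 5.7]
grip_width: 0.0226
gripper_force: 68.7
```

```bash
python3 - <<'E'
from h import *
tgt([.4828,-.1245,.2],rot(58.1,-15))
E
```

```text
shift [-0.093, 0.0001, -0.3368] turn [0.0013, 0.0006, -0.0003] rows>= 4.2 t 11.75
```

Call:
arm_command:
  commands: [1,-0.01,0,-0.03,0,0,0,1,-0.022,0,-0.08,0,0,0,1,-0.04,0,-0.14,0,0,0,1,-0.055,0,-0.2,0,0,0,1,-0.075,0,-0.27,0,0,0,1,-0.09,0,-0.33,0,0,0,1,-0.11,0,-0.4,0,0,0,1,-0.11,0,-0.4,0,0,0,1,-0.11,0,-0.4,0,0,0]

```text
time_s: 12.5
position: [0.4825, -0.1246, 0.2332]
tool_rot: [[0.511, 0.849, -0.135], [0.819, -0.529, -0.223], [-0.26, 0.004, -0.966]]
ft_force: [-0.7, -1.6, -2.2]
grip_width: 0.0221
gripper_force: 68.8
```

Call:
arm_command:
  commands: [1,0,0,0,0,0.06,0,1,0,0,0,0,0.12,0,1,0,0,0,0,0.18,0,1,0,0,0,0,0.24,0,1,0,0,0,0,0.3,0,1,0,0,0,0,0.36,0,1,0,0,0,0,0.42,0,1,0,0,0,0,0.48,0,1,0,0,0,0,0.54,0,1,0,0,0,0,0.6,0,1,0,0,0,0,0.66,0,1,0,0,0,0,0.72,0]

```text
time_s: 13.5
position: [0.482, -0.1248, 0.2313]
tool_rot: [[0.172, 0.847, 0.502], [0.272, -0.531, 0.802], [0.947, -0.002, -0.322]]
ft_force: [0.1, 0.2, -2.3]
grip_width: 0.0224
gripper_force: 68.8
```

```bash
python3 - <<'E'
from h import *
s=env.observe(); print(np.round(s["q"],1)); tgt([.6737,-.0573,.2],rot(86.6,75)); tgt([.58,-.08,.22],rot(86.6,75))
E
```

```text
[-55.3  28.   99.8  60.9  95.6 -43. ]
shift [0.0436, 0.2533, 0.3211] turn [0.2284, 0.0307, -0.0702] rows>= 4.9 t 13.5
shift [0.0368, 0.1185, 0.1777] turn [0.2284, 0.0307, -0.0702] rows>= 4.0 t 13.5
```

```bash
python3 - <<'E'
from h import *
tgt([.6744,-.0457,.2],rot(86.6,67))
d=optics.get_image("scene")
for z in (.06,.08,.1,.12): print(z,np.round(proj(d,[.636,-.165,z])),np.round(proj(d,[.65,-.2,z])))
E
```

```text
shift [0.0502, 0.2422, 0.3404] turn [0.223, -0.0345, -0.086] rows>= 5.0 t 13.5
0.06 [393. 194.] [408. 195.]
0.08 [394. 189.] [410. 190.]
0.1 [395. 183.] [411. 184.]
0.12 [397. 177.] [412. 178.]
```

Call:
arm_command:
  commands: [1,0.01,0.04,0.06,0.05,0,0,1,0.02,0.08,0.12,0.1,-0.01,-0.02,1,0.03,0.12,0.18,0.15,-0.02,-0.05,1,0.04,0.16,0.24,0.2,-0.03,-0.07,1,0.05,0.2,0.29,0.223,-0.034,-0.086,1,0.05,0.242,0.34,0.223,-0.034,-0.086,1,0.05,0.242,0.34,0.223,-0.034,-0.086,1,0.05,0.242,0.34,0.223,-0.034,-0.086,1,0.05,0.242,0.34,0.223,-0.034,-0.086,1,0.05,0.242,0.34,0.223,-0.034,-0.086]

```text
time_s: 14.38
position: [0.6738, -0.0457, 0.2002]
tool_rot: [[0.025, 0.998, 0.052], [0.396, -0.058, 0.916], [0.918, -0.002, -0.397]]
ft_force: [0.6, -0.2, -1.6]
grip_width: 0.0223
gripper_force: 68.9
```

```bash
python3 - <<'E'
from h import *
for z in (.15,.0975): tgt([.6744,-.0457,z],rot(86.6,67))
d=optics.get_image("scene"); e=optics.get_image("top")
cv2.imwrite("pics/s8.png",np.vstack([crop(d["image"],240,100,220,120,3)[...,::-1],crop(e["image"],240,100,220,75,3)[...,::-1]]))
E
```

```text
shift [-0.0921, 0.0014, 0.0398] turn [-0.001, 0.0032, -0.0005] rows>= 1.2 t 14.38
shift [-0.1885, 0.0016, 0.0815] turn [-0.001, 0.0032, -0.0005] rows>= 2.5 t 14.38
```

View pics/s8.png

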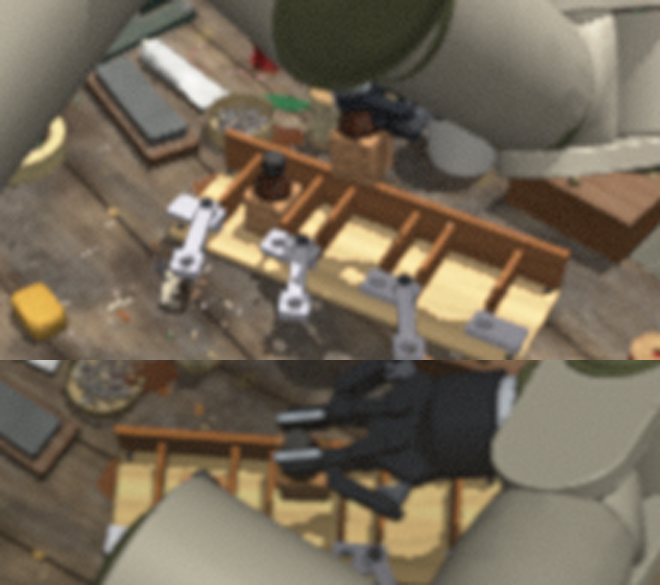

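Bottle A stands in bay 2 at crop (272,190). Bottle B hangs nearly upright over bay 1 at (360,140), with the arm clear. Lowering it.

Call:
arm_command:
  commands: [1,-0.03,0.001,0.013,0,0,0,1,-0.06,0.001,0.026,0,0,0,1,-0.09,0.001,0.039,0,0,0,1,-0.12,0.001,0.052,0,0,0,1,-0.15,0.001,0.065,0,0,0,1,-0.17,0.001,0.074,0,0,0,1,-0.182,0.001,0.079,0,0,0,1,-0.189,0.001,0.082,0,0,0,1,-0.189,0.001,0.082,0,0,0,1,-0.189,0.001,0.082,0,0,0]

```text
time_s: 15.32
position: [0.6752, -0.0452, 0.0977]
tool_rot: [[0.022, 0.998, 0.052], [0.396, -0.057, 0.916], [0.918, 0.001, -0.397]]
ft_force: [-0.2, -0.3, -0.9]
grip_width: 0.0226
gripper_force: 69.2
```

```bash
python3 - <<'E'
from h import *
s=env.observe(); print(s["wrist_torque"],s["ft_force"]); tgt([.6744,-.0457,.0965],rot(86.6,67)); tgt([.6738,-.0550,.095],rot(86.6,67))
E
```

```text
[-0.60391287  0.03051343 -0.02903407] [-0.16641802 -0.26780538 -0.85155657]
shift [-0.0027, -0.0014, -0.0001] turn [-0.0011, 0.0031, 0.0008] rows>= 0.1 t 15.32
shift [-0.0128, -0.0016, -0.016] turn [-0.0011, 0.0031, 0.0008] rows>= 0.2 t 15.32
```

Nearly touching. Lower and drift right a little, release, let it settle, then retract along the tool axis.

Call:
arm_command:
  commands: [1,-0.005,0,-0.002,0,0,0,1,-0.008,0,-0.008,0,0,0,1,-0.011,0,-0.014,0,0,0,0.2,-0.011,0,-0.014,0,0,0,0.1,-0.011,0,-0.014,0,0,0,-0.1,-0.011,0,-0.014,0,0,0,-0.1,-0.011,0,-0.014,0,0,0,-0.1,-0.011,0,-0.014,0,0,0,-0.1,-0.011,0,-0.04,0,0,0,-0.1,-0.011,0,-0.09,0,0,0,-0.1,0,0,-0.15,0,0,0,-0.1,0.05,0,-0.2,0,0,0]

```text
time_s: 16.32
position: [0.6694, -0.1298, 0.1579]
tool_rot: [[0.028, 0.998, 0.052], [0.394, -0.059, 0.917], [0.919, -0.005, -0.395]]
ft_force: [1.0, 1.4, -0.3]
grip_width: 0.0466
gripper_force: 0.0
```

```bash
python3 - <<'E'
from h import *
tgt([.5,-.05,.25],rot(66,0))
E
```

```text
shift [0.2226, -0.3486, 0.0562] turn [-0.1024, -0.5495, 0.1505] rows>= 9.7 t 16.32
```

```bash
cat >> h.py <<'E'
RO=np.array([.6738,-.0573]); YAW=-3.4
def rk(x,y,z): c,s=np.cos(np.radians(YAW)),np.sin(np.radians(YAW)); return np.r_[RO+np.array([[c,-s],[s,c]])@[x,y],z]
E
python3 - <<'E'
from h import *
tgt(rk(-.0913,.1562,.22),rot(86.6,0))
E
```

```text
shift [0.294, -0.1828, 0.372] turn [-0.0025, -0.5563, -0.0012] rows>= 9.3 t 16.32
```

Call:
arm_command:
  commands: [0,0.07,-0.02,0,0,-0.05,0,0,0.1,-0.05,0.05,0,-0.1,0,1,0.294,-0.183,0.372,-0.002,-0.556,0,1,0.294,-0.183,0.372,-0.002,-0.556,0,1,0.294,-0.183,0.372,-0.002,-0.556,0,1,0.294,-0.183,0.372,-0.002,-0.556,0,1,0.294,-0.183,0.372,-0.002,-0.556,0,1,0.294,-0.183,0.372,-0.002,-0.556,0,1,0.294,-0.183,0.372,-0.002,-0.556,0,1,0.294,-0.183,0.372,-0.002,-0.556,0,1,0.294,-0.183,0.372,-0.002,-0.556,0,1,0.294,-0.183,0.372,-0.002,-0.556,0]
  newtons: 40

```text
time_s: 17.32
position: [0.592, 0.1074, 0.2214]
tool_rot: [[0.058, 0.998, 0.003], [0.998, -0.058, 0.001], [0.001, 0.003, -1.0]]
ft_force: [1.7, -0.2, 0.0]
grip_width: 0.0
gripper_force: 0.0
```

Call:
arm_command:
  commands: [1,0,0,0,0,0,0,1,0,0,0,0,0,0,1,0,0,0,0,0,0]

```text
time_s: 17.57
position: [0.592, 0.1058, 0.221]
tool_rot: [[0.061, 0.998, 0.003], [0.998, -0.061, -0.0], [-0.0, 0.003, -1.0]]
ft_force: [0.3, 0.2, -0.3]
grip_width: 0.0002
gripper_force: 0.0
```

```bash
python3 - <<'E'
from h import *
s=env.observe(); d=optics.get_image("wrist"); print(np.round(s["q"],1))
cv2.imwrite("pics/w9.png",cv2.resize(d["image"],(800,500))[...,::-1])
for n,p in {"lug2":(-.042,.062,.036),"lug1":(-.042,-.038,.036),"lug0":(-.042,-.138,.036),"piv2":(-.042,.138,.048),"piv1":(-.042,.038,.048),"piv0":(-.042,-.062,.048)}.items(): print(n,np.round(np.array(wrist_proj(rk(*p),d,s))*1.25,1))
tgt(rk(-.0913,.1562,.061),rot(86.6,0))
E
```

```text
[-1.1 28.1 68.7 -0.  83.   2.3]
lug2 [456.3 327.3]
lug1 [450.1 409.1]
lug0 [444.4 468.9]
piv2 [462.8 252.8]
piv1 [456.4 356.1]
piv0 [449.8 432.8]
shift [-0.0038, -0.0009, 0.3201] turn [0.0013, 0.0001, -0.0005] rows>= 3.8 t 17.62
```

View pics/w9.png

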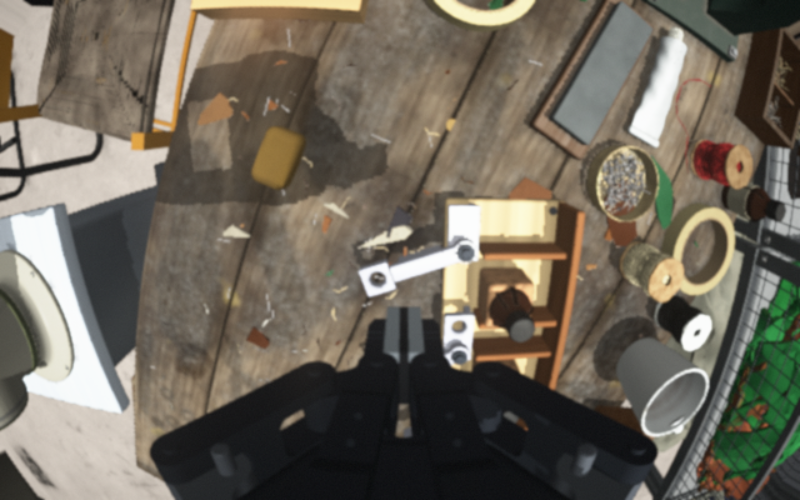

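Bar 2's eye is at (377,280) and its pivot at (464,250). Lug hole 2 is at (459,326), about 1.5 mm off the prediction. Descend beside bar 2 and sweep it shut.

Call:
arm_command:
  commands: [1,0,0,0.08,0,0,0,1,0,0,0.16,0,0,0,1,0,0,0.24,0,0,0,1,0,0,0.29,0,0,0,1,0,0,0.32,0,0,0,1,0,0,0.32,0,0,0,1,-0.02,0.001,0.32,0,0,0,1,-0.037,0.002,0.32,0,0,0,1,-0.048,0.002,0.32,0,0,0,1,-0.06,0.003,0.32,0,0,0,1,-0.072,0.008,0.32,0,0,0,1,-0.084,0.013,0.32,0,0,0]

```text
time_s: 18.62
position: [0.5967, 0.0639, 0.062]
tool_rot: [[0.059, 0.998, 0.004], [0.998, -0.059, -0.001], [-0.001, 0.004, -1.0]]
ft_force: [-0.4, 2.6, 0.8]
grip_width: 0.0004
gripper_force: 1.2
```

Call:
arm_command:
  commands: [1,-0.01,0.008,0,0,0,0,1,-0.021,0.017,0,0,0,0,1,-0.029,0.029,0,0,0,0,1,-0.036,0.042,0,0,0,0,1,-0.036,0.046,0,0,0,0,1,-0.036,0.05,0,0,0,0,1,-0.036,0.05,0,0,0,0]

```text
time_s: 19.2
position: [0.6206, 0.0448, 0.061]
tool_rot: [[0.059, 0.998, 0.003], [0.998, -0.059, -0.002], [-0.002, 0.003, -1.0]]
ft_force: [-0.6, 0.4, -0.2]
grip_width: 0.0
gripper_force: 0.2
```

```bash
python3 - <<'E'
from h import *
s=env.observe(); c,sn=np.cos(np.radians(YAW)),np.sin(np.radians(YAW)); p=np.array([[c,sn],[-sn,c]])@(s["position"][:2]-RO); print("rack",p,s["ft_force"])
d=optics.get_image("wrist"); cv2.imwrite("pics/w10.png",crop(d["image"],240,150,320,240,2.5)[...,::-1])
E
```

```text
rack [-0.05919089  0.09875413] [-0.55216671  0.37278964 -0.15079927]
```

View pics/w10.png

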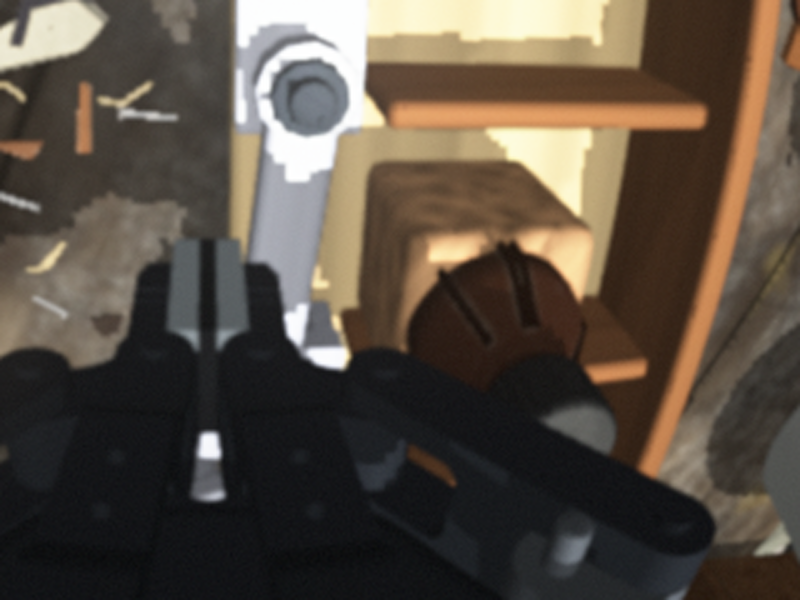

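The bar is nearly shut, with its pivot at (308,97) in the crop. The force is low and the fingers are thinner than I assumed, so push on gently to the stop.

Call:
arm_command:
  commands: [1,0,0.002,0,0,0,0,1,0,0.004,0,0,0,0,1,0,0.006,0,0,0,0,1,0,0.008,0,0,0,0,1,0,0.01,0,0,0,0,1,0,0.01,0,0,0,0]

```text
time_s: 19.75
position: [0.6254, 0.0447, 0.0613]
tool_rot: [[0.059, 0.998, 0.003], [0.998, -0.059, -0.001], [-0.001, 0.003, -1.0]]
ft_force: [-1.5, -1.2, -0.6]
grip_width: 0.0001
gripper_force: 0.9
```

Call:
arm_command:
  commands: [1,0,0.002,0,0,0,0,1,0,0.004,0,0,0,0,1,0,0.004,0,0,0,0]

```text
time_s: 20.0
position: [0.626, 0.0447, 0.0612]
tool_rot: [[0.058, 0.998, -0.001], [0.998, -0.058, -0.001], [-0.001, -0.001, -1.0]]
ft_force: [-9.5, -2.4, 3.1]
grip_width: 0.0001
gripper_force: 4.2
```

Bar 2 is at its stop, with 9.5 N on the tool. Now back off and sweep bar 1 the same way.

Call:
arm_command:
  commands: [1,0,-0.04,0,0,0,0,1,0,-0.076,0,0,0,0,1,-0.04,-0.076,0,0,0,0,1,-0.08,-0.076,0,0,0,0,1,-0.104,-0.076,0,0,0,0,1,-0.117,-0.072,0,0,0,0,1,-0.129,-0.069,0,0,0,0,1,-0.141,-0.066,0,0,0,0,1,-0.153,-0.063,0,0,0,0,1,-0.165,-0.057,0,0,0,0,1,-0.176,-0.05,0,0,0,0,1,-0.186,-0.04,0,0,0,0]

```text
time_s: 21.0
position: [0.602, -0.0473, 0.0613]
tool_rot: [[0.058, 0.998, 0.002], [0.998, -0.058, -0.001], [-0.001, 0.002, -1.0]]
ft_force: [-2.1, 2.7, 0.3]
grip_width: -0.0004
gripper_force: 1.2
```

Call:
arm_command:
  commands: [1,-0.008,0.01,0,0,0,0,1,-0.014,0.022,0,0,0,0,1,-0.02,0.03,0,0,0,0,1,-0.02,0.034,0,0,0,0,1,-0.02,0.036,0,0,0,0,1,-0.02,0.037,0,0,0,0,1,-0.02,0.037,0,0,0,0]

```text
time_s: 21.58
position: [0.6198, -0.0582, 0.0614]
tool_rot: [[0.059, 0.998, 0.003], [0.998, -0.059, -0.002], [-0.001, 0.003, -1.0]]
ft_force: [-2.0, -0.9, -0.7]
grip_width: -0.0004
gripper_force: 0.7
```

```bash
python3 - <<'E'
from h import *
s=env.observe(); c,sn=np.cos(np.radians(YAW)),np.sin(np.radians(YAW)); p=np.array([[c,sn],[-sn,c]])@(s["position"][:2]-RO); print("rack",p,s["ft_force"])
E
```

```text
rack [-0.0538967  -0.00410804] [-1.9691543  -0.94955826 -0.67644407]
```

Call:
arm_command:
  commands: [1,0,0.002,0,0,0,0,1,0,0.004,0,0,0,0,1,0,0.004,0,0,0,0,1,0,0.004,0,0,0,0]

```text
time_s: 21.92
position: [0.6202, -0.0581, 0.0613]
tool_rot: [[0.058, 0.998, -0.001], [0.998, -0.058, -0.001], [-0.001, -0.001, -1.0]]
ft_force: [-9.1, -1.6, 2.9]
grip_width: -0.0
gripper_force: 4.3
```

Bar 1 is at its stop. Back off, rise, and look at the pin holes.

Call:
arm_command:
  commands: [1,0,-0.03,0,0,0,0,1,0,-0.05,-0.04,0,0,0,1,-0.03,-0.05,-0.12,0,0,0,1,-0.1,-0.03,-0.2,0,0,0,1,-0.172,-0.012,-0.278,0,0,0,1,-0.172,-0.012,-0.278,0,0,0,1,-0.172,-0.012,-0.278,0,0,0,1,-0.172,-0.012,-0.278,0,0,0,1,-0.172,-0.012,-0.278,0,0,0]

```text
time_s: 22.67
position: [0.6099, -0.1426, 0.1994]
tool_rot: [[0.058, 0.998, 0.002], [0.998, -0.058, -0.0], [-0.0, 0.002, -1.0]]
ft_force: [-0.7, -0.0, 0.8]
grip_width: 0.0
gripper_force: 0.0
```

```bash
python3 - <<'E'
from h import *
s=env.observe(); d=optics.get_image("wrist")
q=[wrist_proj(rk(*p),d,s) for p in [(-.042,.062,.048),(-.042,-.038,.048)]]; print(np.round(q,1))
cr=[crop(d["image"],int(u)-40,int(v)-40,80,80,5) for u,v in q]; cv2.imwrite("pics/w11.png",np.vstack([np.hstack(cr),crop(d["image"],200,60,240,60,10/3)])[...,::-1]); print([(int(u)-40,int(v)-40) for u,v in q])
E
```

```text
[[341.2  24.2]
 [340.8 134.4]]Traceback (most recent call last):
  File "<stdin>", line 4, in <module>
  File "h.py", line 9, in crop
    def crop(im,x,y,w,h,s): return cv2.resize(im[y:y+h,x:x+w],None,fx=s,fy=s,interpolation=cv2.INTER_CUBIC)
                                   ~~~~~~~~~~^^^^^^^^^^^^^^^^^^^^^^^^^^^^^^^^^^^^^^^^^^^^^^^^^^^^^^^^^^^^^^
cv2.error: OpenCV(4.12.0) /io/opencv/modules/imgproc/src/resize.cpp:4208: error: (-215:Assertion failed) !ssize.empty() in function 'resize'
```

```bash
cat >> h.py <<'E'
def hole(d,s,u,v,z,w=20,thr=None):
    u,v=int(round(u)),int(round(v)); g=cv2.cvtColor(d["image"],cv2.COLOR_RGB2GRAY)[max(v-w,0):v+w,u-w:u+w]
    t=cv2.threshold(g,0,255,cv2.THRESH_BINARY_INV+cv2.THRESH_OTSU)[1] if thr is None else (g<thr).astype(np.uint8)*255
    n,l,st,c=cv2.connectedComponentsWithStats(t)
    for i in range(1,n):
        x,y=c[i]+[u-w,max(v-w,0)]
        if st[i,4]>20: print("blob area",st[i,4],"bbox",st[i,:4],"px",np.round([x,y],1),"world",wrist_plane(x,y,z,d,s).round(4))
    return g
E
python3 - <<'E'
from h import *
s=env.observe(); d=optics.get_image("wrist"); np.set_printoptions(linewidth=200)
for p in [(-.042,.062,.048),(-.042,-.038,.048)]:
    print("pred",rk(*p).round(4)); g=hole(d,s,*wrist_proj(rk(*p),d,s),.048)
    print(g[::2,::2])
E
```

```text
pred [0.6356 0.0071 0.048 ]
blob area 394 bbox [ 0  0 34 40] px [327.8  22.8] world [0.6236 0.0092 0.048 ]
blob area 125 bbox [30  0 10 27] px [358.3  13.4] world [0.651  0.0174 0.048 ]
blob area 176 bbox [15 12 16 15] px [344.7  23. ] world [0.6383 0.0084 0.048 ]
blob area 23 bbox [17 37 11  3] px [344.1  42.3] world [ 0.6368 -0.0098  0.048 ]
[[ 98  72  69 100 145 158 154 169 246 250 249 248 248 247 238 154 140 148 150 148]
 [ 98  73  68 102 146 159 153 163 246 250 249 249 248 248 240 157 139 149 153 148]
 [ 85  71  73 103 146 159 154 160 244 248 248 248 247 247 241 163 140 146 153 148]
 [ 90  72  72 105 177 214 211 204 235 237 236 236 236 235 230 188 178 176 161 146]
 [ 84  72  72 105 219 249 249 249 249 248 247 249 249 248 247 247 247 245 203 151]
 [ 83  71  72 105 221 249 248 249 249 245 241 241 245 248 249 249 249 248 215 150]
 [ 70  72  77 109 224 249 248 248 240 209 178 170 181 209 239 249 250 249 215 151]
 [ 70  69  75 108 222 249 248 237 190 140 120 101  85 111 178 240 250 249 212 153]
 [ 71  70  71 106 222 249 246 212 148 135 130 111  84  82 118 201 248 249 216 142]
 [ 72  
[... 2143 characters left out ...]
53 144 127 116 173 245 252 249 236]
 [ 98 103  68  82 171 248 253 251 231 167 139 136 131 133 160 228 252 252 249 236]
 [112  77  70  85 170 247 253 252 251 235 186 166 170 198 231 251 252 252 248 236]
 [145  73  81  88 191 248 253 252 252 252 248 246 247 250 251 252 252 252 248 237]
 [104  76  88  97 237 250 252 252 252 252 252 252 253 252 253 252 252 252 248 236]
 [ 75  88  91  98 243 252 247 239 240 239 240 245 246 252 253 252 252 252 247 235]
 [ 79  94  93  96 241 250 205 168 158 153 167 187 187 201 240 252 253 253 243 219]
 [ 88  96  92  92 227 206 169 153 185 234 244 250 249 239 233 242 252 253 227 162]
 [ 94  95  89  83 167 173 153 183 244 217 169 167 172 208 245 244 251 253 220 154]]
```

Both bar eyes lie cleanly over their lugs. I'll view them again from a heading 90° away, to cancel the wrist camera's calibration bias.

```bash
python3 - <<'E'
from h import *
tgt(rk(-.11,.012,.2),rot(-3.4,0))
E
```

```text
shift [0.2014, -0.1021, -0.0018] turn [0.0003, -0.0003, 0.7509] rows>= 12.6 t 22.77
```

Call:
arm_command:
  commands: [0,0.2,-0.1,-0.02,0,0,0.75,0,0.2,-0.1,-0.02,0,0,0.75,0,0.2,-0.1,-0.02,0,0,0.75,0,0.2,-0.1,-0.02,0,0,0.75,0,0.2,-0.1,0,0,0,0.75,0,0.2,-0.1,0,0,0,0.75,0,0.2,-0.1,0,0,0,0.75,0,0.2,-0.1,0,0,0,0.75,0,0.2,-0.1,0,0,0,0.75,0,0.2,-0.1,0,0,0,0.75,0,0.2,-0.1,0,0,0,0.75,0,0.2,-0.1,0,0,0,0.75]

```text
time_s: 23.77
position: [0.5658, -0.0398, 0.1993]
tool_rot: [[1.0, 0.007, 0.001], [0.007, -1.0, -0.001], [0.001, 0.001, -1.0]]
ft_force: [0.9, 0.2, -0.2]
grip_width: 0.0423
gripper_force: 0.0
```

Call:
arm_command:
  commands: [0,0,0,0,0,0,0.01,0,0,0,0,0,0,0.01,0,0,0,0,0,0,0.01,0,0,0,0,0,0,0.01]

```text
time_s: 24.1
position: [0.5662, -0.0405, 0.2]
tool_rot: [[1.0, -0.006, 0.003], [-0.006, -1.0, -0.001], [0.003, 0.001, -1.0]]
ft_force: [0.5, 0.4, 0.0]
grip_width: 0.0426
gripper_force: 0.0
```

```bash
python3 - <<'E'
from h import *
s=env.observe(); d=optics.get_image("wrist"); print(s["position"],np.degrees(np.arctan2(s["tool_rot"][1][0],s["tool_rot"][0][0])))
for p in [(.637,.008,.048),(.631,-.0923,.048)]:
    print(p); hole(d,s,*wrist_proj(p,d,s),.048)
# pin grips (dark) on the block, from the top camera
t=optics.get_image("top"); g=cv2.cvtColor(t["image"],cv2.COLOR_RGB2GRAY)
for z,p in [(.072,(.545,.307)),(.072,(.496,.317)),(.072,(.446,.326))]:
    u,v=map(int,proj(t,(*p,z))); w=g[v-9:v+9,u-9:u+9]; m=(w<75).astype(np.uint8); n,l,st,c=cv2.connectedComponentsWithStats(m); i=1+st[1:,4].argmax(); print("pin",st[i],plane(t,*(c[i]+[u-9,v-9]),.06).round(4))
E
```

```text
[ 0.56616831 -0.04049785  0.20002355] -0.33893778517536716
(0.637, 0.008, 0.048)
blob area 132 bbox [ 0  0 24 10] px [255.9  97.8] world [0.653  0.0175 0.048 ]
blob area 126 bbox [13 12 14 14] px [266.1 112.1] world [0.6396 0.0085 0.048 ]
blob area 295 bbox [ 0 27 40 13] px [263.8 130.5] world [0.6231 0.0112 0.048 ]
(0.631, -0.0923, 0.048)
blob area 84 bbox [ 0  0 18 11] px [364.2 104.8] world [ 0.6452 -0.0787  0.048 ]
blob area 33 bbox [34  0  6  6] px [395.7 103.5] world [ 0.6473 -0.1074  0.048 ]
blob area 186 bbox [13 11 15 16] px [378.9 119.2] world [ 0.6325 -0.0922  0.048 ]
blob area 374 bbox [ 0 12 40 28] px [378.  134.4] world [ 0.6187 -0.0917  0.048 ]
pin [ 7  7  6  6 27] [0.5477 0.311  0.06  ]
pin [ 0  0  5 12 28] [0.5094 0.344  0.06  ]
pin [ 6  6  7  6 33] [0.4497 0.3318 0.06  ]
```

Both headings agree: hole 2 is at (0.6387, 0.0084) and hole 1 at (0.6326, -0.0921). On to the pin block.

Call:
arm_command:
  commands: [0,-0.32,-0.72,-0.04,0,0,0,0,-0.32,-0.72,-0.04,0,0,0,0,-0.32,-0.72,-0.04,0,0,0,0,-0.32,-0.72,-0.04,0,0,0,0,-0.32,-0.72,-0.04,0,0,0,0,-0.32,-0.72,-0.04,0,0,0,0,-0.32,-0.72,-0.04,0,0,0,0,-0.32,-0.72,-0.04,0,0,0,0,-0.32,-0.72,-0.04,0,0,0,0,-0.32,-0.72,-0.04,0,0,0,0,-0.32,-0.72,-0.04,0,0,0,0,-0.32,-0.72,-0.04,0,0,0]

```text
time_s: 25.2
position: [0.4089, 0.3213, 0.2193]
tool_rot: [[1.0, -0.006, 0.003], [-0.006, -1.0, -0.001], [0.003, 0.001, -1.0]]
ft_force: [-0.2, -0.3, -0.9]
grip_width: 0.0428
gripper_force: 0.0
```

```bash
python3 - <<'E'
from h import *
s=env.observe(); d=optics.get_image("wrist"); print(s["position"].round(4),np.round(s["q"],1))
g=cv2.cvtColor(d["image"],cv2.COLOR_RGB2GRAY); np.set_printoptions(linewidth=220)
for p in [(.5477,.311,.07),(.4987,.3214,.07),(.4497,.3318,.07)]:
    u,v=wrist_proj(p,d,s); print(p,u,v); hole(d,s,u,v,.061,w=24,thr=80)
u,v=map(int,wrist_proj((.4987,.3214,.07),d,s)); print(g[v-24:v+24:2,u-24:u+24:2])
E
```

```text
[0.4089 0.3213 0.2193] [ 25.2  20.2  82.2  -0.2  77.4 115.5]
(0.5477, 0.311, 0.07) 332.42549664453344 38.1347717462624
blob area 65 bbox [18 25 14  9] px [331.6  43.8] world [0.5442 0.3114 0.061 ]
(0.4987, 0.3214, 0.07) 320.78182337576857 92.45914451992803
(0.4497, 0.3318, 0.07) 309.49752202386645 147.63709194994127
[[102 105 105 184 214 217 216 216 213 208 208 209 207 203 206 212 213 213 216 220 223 222 222 223]
 [107 100 113 197 216 218 217 217 211 205 209 210 205 204 209 213 213 214 217 222 223 221 222 224]
 [112 100 128 208 216 218 217 215 208 205 209 208 203 205 210 212 213 214 218 222 223 222 223 224]
 [112 105 150 211 217 218 217 215 208 206 210 208 205 205 210 214 214 215 220 223 222 222 223 225]
 [105 104 176 213 217 218 216 213 209 207 210 208 205 207 212 213 214 216 220 223 223 222 224 225]
 [ 97 105 195 215 217 217 214 208 207 210 211 208 205 208 213 214 214 217 222 222 224 222 224 225]
 [ 98 120 204 216 219 217 206 203 205 209 210 205 198 202 209 215 216 217 222 223 221 224 225 226]
 [103 144 210 217 218 215 205 203 208 209 180 157 129 135 154 188 212 220 223 223 222 223
[... 894 characters left out ...]
8 227]
 [212 217 214 205 203 184 142 135 132 129 127 130 131 143 191 212 221 222 223 225 226 227 229 225]
 [215 213 209 206 205 203 182 137 129 129 128 129 137 192 213 220 223 222 223 224 226 228 230 220]
 [214 208 207 204 205 209 206 183 138 129 128 143 189 213 216 221 223 222 223 225 226 229 229 208]
 [214 207 206 206 207 210 212 208 185 182 184 193 213 215 218 221 222 222 223 226 227 228 230 187]
 [213 207 206 206 207 210 212 213 210 210 212 214 215 215 218 222 223 222 224 227 227 229 228 168]
 [211 207 208 206 208 211 212 213 210 210 212 215 215 216 218 222 222 223 224 227 228 229 224 141]
 [210 206 207 207 208 212 213 214 210 211 213 214 215 217 219 222 222 223 224 227 228 229 218 119]]
```

```bash
python3 - <<'E'
from h import *
s=env.observe(); d=optics.get_image("wrist")
for p in [(.4987,.3214,.07),(.4497,.3318,.07)]:
    u,v=wrist_proj(p,d,s); hole(d,s,u,v,.076,w=18,thr=116)
E
```

```text
blob area 215 bbox [10  9 16 17] px [319.5  91.6] world [0.4997 0.3215 0.076 ]
blob area 234 bbox [ 9  8 18 18] px [307.9 146.5] world [0.4521 0.332  0.076 ]
```

```bash
python3 - <<'E'
from h import *
tgt([.4518,.332,.068],rot(0,0))
E
```

```text
shift [0.0831, -0.0252, 0.3026] turn [0.0008, -0.0014, -0.0042] rows>= 3.8 t 25.3
```

Call:
arm_command:
  commands: [0,0.04,-0.012,0.04,0,0,0,0,0.083,-0.025,0.1,0,-0.001,-0.004,0,0.083,-0.025,0.17,0,-0.001,-0.004,0,0.083,-0.025,0.23,0,-0.001,-0.004,0,0.083,-0.025,0.27,0,-0.001,-0.004,0,0.083,-0.025,0.302,0,-0.001,-0.004,0,0.083,-0.025,0.302,0,-0.001,-0.004,0,0.083,-0.025,0.302,0,-0.001,-0.004,0.6,0.083,-0.025,0.302,0,-0.001,-0.004,1,0.083,-0.025,0.302,0,-0.001,-0.004,1,0.083,-0.025,0.302,0,-0.001,-0.004,1,0.083,-0.025,0.302,0,-0.001,-0.004]
  newtons: 40

```text
time_s: 26.3
position: [0.4522, 0.3326, 0.0699]
tool_rot: [[1.0, -0.0, 0.004], [-0.0, -1.0, -0.001], [0.004, 0.001, -1.0]]
ft_force: [1.0, -3.2, 7.1]
grip_width: 0.0145
gripper_force: 39.0
```

Call:
arm_command:
  commands: [1,0,0,0,0,0,0,1,0,0,0,0,0,0,1,0,0,0,0,0,0,1,0,0,0,0,0,0]

```text
time_s: 26.63
position: [0.4521, 0.3326, 0.0698]
tool_rot: [[1.0, -0.0, 0.004], [-0.0, -1.0, -0.001], [0.004, 0.001, -1.0]]
ft_force: [-0.1, -2.8, 6.0]
grip_width: 0.0144
gripper_force: 39.0
```

Pin held. Lift and carry it to hole 2.

Call:
arm_command:
  commands: [1,0,0,-0.02,0,0,0,1,0,0,-0.05,0,0,0,1,0,0,-0.1,0,0,0,1,0,0,-0.17,0,0,0,1,0,0,-0.23,0,0,0,1,0,0,-0.23,0,0,0,1,0,0,-0.23,0,0,0]

```text
time_s: 27.22
position: [0.4516, 0.333, 0.1856]
tool_rot: [[1.0, -0.0, 0.005], [-0.0, -1.0, 0.001], [0.005, -0.001, -1.0]]
ft_force: [-0.2, -0.1, -1.1]
grip_width: 0.0147
gripper_force: 39.0
```

```bash
python3 - <<'E'
from h import *
tgt([.6387,.0084,.18],rot(0,0))
E
```

```text
shift [0.3742, 0.6492, 0.0126] turn [-0.0002, -0.0022, -0.0001] rows>= 9.0 t 27.22
```

Call:
arm_command:
  commands: [1,0.374,0.649,0,0,-0.002,0,1,0.374,0.649,0,0,-0.002,0,1,0.374,0.649,0,0,-0.002,0,1,0.374,0.649,0,0,-0.002,0,1,0.374,0.649,0,0,-0.002,0,1,0.374,0.649,0,0,-0.002,0,1,0.374,0.649,0,0,-0.002,0,1,0.374,0.649,0,0,-0.002,0,1,0.374,0.649,0,0,-0.002,0,1,0.374,0.649,0,0,-0.002,0,1,0.374,0.649,0,0,-0.002,0,1,0.374,0.649,0,0,-0.002,0]

```text
time_s: 28.22
position: [0.6375, 0.0085, 0.1829]
tool_rot: [[1.0, -0.001, -0.006], [-0.001, -1.0, -0.0], [-0.006, 0.0, -1.0]]
ft_force: [0.5, 0.8, -0.5]
grip_width: 0.0149
gripper_force: 39.2
```

Call:
arm_command:
  commands: [1,0,0,0,0,0,0,1,0,0,0,0,0,0]

```text
time_s: 28.38
position: [0.6376, 0.0095, 0.184]
tool_rot: [[1.0, 0.001, -0.004], [0.001, -1.0, -0.001], [-0.004, 0.001, -1.0]]
ft_force: [-0.5, 1.3, -1.2]
grip_width: 0.0143
gripper_force: 39.2
```

```bash
python3 - <<'E'
from h import *
tgt([.6387,.0084,.115],rot(0,0)); tgt([.6387,.0084,.076],rot(0,0))
E
```

```text
shift [0.0026, 0.002, 0.138] turn [0.0005, 0.0018, 0.0006] rows>= 1.7 t 28.38
shift [0.0029, 0.0019, 0.216] turn [0.0005, 0.0018, 0.0006] rows>= 2.6 t 28.38
```

Call:
arm_command:
  commands: [1,0.002,0.002,0.05,0,0.002,0,1,0.002,0.002,0.1,0,0.002,0,1,0.002,0.002,0.138,0,0.002,0,1,0.002,0.002,0.138,0,0.002,0,1,0.002,0.002,0.138,0,0.002,0]

```text
time_s: 28.8
position: [0.6386, 0.0079, 0.115]
tool_rot: [[1.0, 0.001, -0.0], [0.001, -1.0, -0.001], [-0.0, 0.001, -1.0]]
ft_force: [0.2, 0.1, -0.8]
grip_width: 0.0148
gripper_force: 39.2
```

```bash
python3 - <<'E'
from h import *
for i in range(4): tgt([.6387,.0084,.076],rot(0,0)); optics.get_image("wrist") if i<3 else 0
E
```

```text
shift [0.0002, -0.0011, 0.078] turn [0.0005, 0.0002, 0.0003] rows>= 0.9 t 28.8
shift [-0.0014, -0.0017, 0.0803] turn [0.0007, -0.0011, 0.0002] rows>= 1.0 t 28.85
shift [-0.002, -0.002, 0.0814] turn [0.0008, -0.0017, 0.0001] rows>= 1.0 t 28.9
shift [-0.0022, -0.0023, 0.0816] turn [0.0008, -0.0018, 0.0001] rows>= 1.0 t 28.95
```

Call:
arm_command:
  commands: [1,-0.002,-0.002,0.01,0,-0.001,0,1,-0.002,-0.002,0.02,0,-0.001,0,1,-0.002,-0.002,0.03,0,-0.001,0,1,-0.002,-0.002,0.04,0,-0.001,0,1,-0.002,-0.002,0.04,0,-0.001,0]

```text
time_s: 29.37
position: [0.6375, 0.0081, 0.0937]
tool_rot: [[1.0, -0.0, -0.003], [-0.0, -1.0, -0.001], [-0.003, 0.001, -1.0]]
ft_force: [0.4, -0.1, -0.5]
grip_width: 0.0147
gripper_force: 39.2
```

The tip is inside the bar's eye with no force. Continue down.

Call:
arm_command:
  commands: [1,0.001,0,0.008,0,0.001,0,1,0.001,0,0.016,0,0.001,0,1,0.001,0,0.022,0,0.001,0,1,0.001,0,0.028,0,0.001,0,1,0.001,0,0.032,0,0.001,0,1,0.001,0,0.035,0,0.001,0,1,0.001,0,0.037,0,0.001,0,1,0.001,0,0.039,0,0.001,0]

```text
time_s: 30.03
position: [0.6386, 0.008, 0.0757]
tool_rot: [[1.0, -0.0, 0.001], [-0.0, -1.0, -0.001], [0.001, 0.001, -1.0]]
ft_force: [-2.2, 0.1, 8.6]
grip_width: 0.0147
gripper_force: 39.9
```

The collar is seated: 8.6 N at the predicted height. Release and rise.

Call:
arm_command:
  commands: [0.3,0,0,0,0,0,0,0,0,0,0,0,0,0,0,0,0,0,0,0,0,0,0,0,-0.02,0,0,0,0,0,0,-0.06,0,0,0,0,0,0,-0.13,0,0,0,0,0,0,-0.2,0,0,0,0,0,0,-0.26,0,0,0,0,0,0,-0.26,0,0,0]

```text
time_s: 30.78
position: [0.6402, 0.008, 0.2134]
tool_rot: [[1.0, -0.0, 0.013], [-0.0, -1.0, -0.003], [0.013, 0.003, -1.0]]
ft_force: [0.3, 0.2, 0.9]
grip_width: 0.0427
gripper_force: 0.0
```

```bash
python3 - <<'E'
from h import *
tgt([.500,.3217,.18],rot(0,0))
t=optics.get_image("top"); g=cv2.cvtColor(t["image"],cv2.COLOR_RGB2GRAY)
E
```

```text
shift [-0.2814, -0.6276, 0.061] turn [0.0016, -0.0063, -0.0001] rows>= 8.3 t 30.78
```

Second pin, the middle one at (0.4997, 0.3215).

Call:
arm_command:
  commands: [0,-0.281,-0.628,0.06,0,0,0,0,-0.281,-0.628,0.06,0,0,0,0,-0.281,-0.628,0.06,0,0,0,0,-0.281,-0.628,0.06,0,0,0,0,-0.281,-0.628,0.06,0,0,0,0,-0.281,-0.628,0.06,0,0,0,0,-0.281,-0.628,0.06,0,0,0,0,-0.281,-0.628,0.06,0,0,0,0,-0.281,-0.628,0.06,0,0,0,0,-0.281,-0.628,0.06,0,0,0,0,-0.281,-0.628,0.06,0,0,0,0,-0.281,-0.628,0.06,0,0,0]

```text
time_s: 31.83
position: [0.4986, 0.3211, 0.1748]
tool_rot: [[1.0, -0.001, 0.001], [-0.001, -1.0, -0.002], [0.001, 0.002, -1.0]]
ft_force: [0.2, -0.8, -1.0]
grip_width: 0.0428
gripper_force: 0.0
```

Call:
arm_command:
  commands: [0,0,0,0,0,0,0,0,0,0,0,0,0,0]

```text
time_s: 32.0
position: [0.4987, 0.321, 0.175]
tool_rot: [[1.0, -0.002, 0.001], [-0.002, -1.0, -0.001], [0.001, 0.001, -1.0]]
ft_force: [0.3, -0.2, -0.0]
grip_width: 0.0423
gripper_force: 0.0
```

```bash
python3 - <<'E'
from h import *
tgt([.500,.3217,.068],rot(0,0))
E
```

```text
shift [0.0024, -0.0017, 0.214] turn [0.0007, -0.0004, -0.0011] rows>= 2.6 t 32.0
```

Call:
arm_command:
  commands: [0,0.002,-0.001,0.05,0,0,0,0,0.002,-0.001,0.1,0,0,0,0,0.002,-0.001,0.15,0,0,0,0,0.002,-0.001,0.19,0,0,0,0,0.002,-0.001,0.212,0,0,0,0,0.002,-0.001,0.212,0,0,0,0.6,0.002,-0.001,0.212,0,0,0,1,0.002,-0.001,0.212,0,0,0,1,0.002,-0.001,0.212,0,0,0,1,0.002,-0.001,0.212,0,0,0,1,0.002,-0.001,0.212,0,0,0,1,0.002,-0.001,0.212,0,0,0]

```text
time_s: 33.0
position: [0.4999, 0.3227, 0.0705]
tool_rot: [[1.0, -0.0, 0.004], [-0.0, -1.0, -0.0], [0.004, 0.0, -1.0]]
ft_force: [0.1, -1.0, 6.8]
grip_width: 0.0148
gripper_force: 39.4
```

Call:
arm_command:
  commands: [1,0,0,0,0,0,0,1,0,0,-0.02,0,0,0,1,0,0,-0.05,0,0,0,1,0,0,-0.1,0,0,0,1,0,0,-0.17,0,0,0,1,0,0,-0.23,0,0,0,1,0,0,-0.23,0,0,0,1,0,0,-0.23,0,0,0]

```text
time_s: 33.67
position: [0.4992, 0.323, 0.1861]
tool_rot: [[1.0, -0.0, 0.004], [-0.0, -1.0, 0.0], [0.004, -0.0, -1.0]]
ft_force: [-0.2, -0.1, -1.3]
grip_width: 0.0144
gripper_force: 39.0
```

```bash
python3 - <<'E'
from h import *
tgt([.6326,-.0921,.18],rot(0,0))
E
```

```text
shift [0.2668, 0.8301, 0.0133] turn [-0.0001, -0.0021, -0.0001] rows>= 10.5 t 33.67
```

Call:
arm_command:
  commands: [1,0.267,0.83,0,0,-0.002,0,1,0.267,0.83,0,0,-0.002,0,1,0.267,0.83,0,0,-0.002,0,1,0.267,0.83,0,0,-0.002,0,1,0.267,0.83,0,0,-0.002,0,1,0.267,0.83,0,0,-0.002,0,1,0.267,0.83,0,0,-0.002,0,1,0.267,0.83,0,0,-0.002,0,1,0.267,0.83,0,0,-0.002,0,1,0.267,0.83,0,0,-0.002,0,1,0.267,0.83,0,0,-0.002,0,1,0.267,0.83,0,0,-0.002,0]

```text
time_s: 34.67
position: [0.6325, -0.0967, 0.1827]
tool_rot: [[1.0, -0.005, -0.006], [-0.005, -1.0, -0.001], [-0.006, 0.001, -1.0]]
ft_force: [0.2, -1.2, -1.1]
grip_width: 0.015
gripper_force: 39.1
```

Call:
arm_command:
  commands: [1,0,0,0.03,0,0,0,1,0,0,0.08,0,0,0,1,0,0,0.12,0,0,0,1,0,0,0.13,0,0,0,1,0,0,0.13,0,0,0,1,0,0,0.13,0,0,0,1,0,0,0.13,0,0,0]

```text
time_s: 35.25
position: [0.6326, -0.0923, 0.121]
tool_rot: [[1.0, -0.0, -0.001], [-0.0, -1.0, -0.002], [-0.001, 0.002, -1.0]]
ft_force: [0.5, -0.0, 0.0]
grip_width: 0.0146
gripper_force: 39.1
```

```bash
python3 - <<'E'
from h import *
tgt([.6326,-.0921,.0765],rot(0,0))
E
```

```text
shift [0.0001, -0.0005, 0.089] turn [0.0009, 0.0006, -0.0] rows>= 1.1 t 35.25
```

Call:
arm_command:
  commands: [1,-0.001,-0.001,0.015,0.001,0,0,1,-0.001,-0.001,0.03,0.001,0,0,1,-0.001,-0.001,0.04,0.001,0,0,1,-0.001,-0.001,0.048,0.001,0,0,1,-0.001,-0.001,0.054,0.001,0,0,1,-0.001,-0.001,0.054,0.001,0,0]

```text
time_s: 35.75
position: [0.6313, -0.0919, 0.0918]
tool_rot: [[1.0, -0.0, -0.004], [-0.0, -1.0, 0.001], [-0.004, -0.001, -1.0]]
ft_force: [0.3, 0.2, -0.6]
grip_width: 0.0142
gripper_force: 39.1
```

Call:
arm_command:
  commands: [1,0.002,0,0.006,0,0.001,0,1,0.002,0,0.012,0,0.001,0,1,0.002,0,0.018,0,0.001,0,1,0.002,0,0.024,0,0.001,0,1,0.002,0,0.028,0,0.001,0,1,0.002,0,0.031,0,0.001,0,1,0.002,0,0.034,0,0.001,0]

```text
time_s: 36.33
position: [0.6326, -0.092, 0.0761]
tool_rot: [[1.0, -0.0, -0.001], [-0.0, -1.0, 0.001], [-0.001, -0.001, -1.0]]
ft_force: [-4.7, 1.3, 13.0]
grip_width: 0.0145
gripper_force: 40.3
```

Seated with 13 N. Release, rise and move aside to check.

Call:
arm_command:
  commands: [0.3,0,0,0,0,0,0,0,0,0,0,0,0,0,0,0,0,0,0,0,0,0,0,0,-0.02,0,0,0,0,0,0,-0.06,0,0,0,0,0,0,-0.13,0,0,0,0,0,0,-0.2,0,0,0,0,-0.08,0,-0.28,0,0,0,0,-0.16,0,-0.3,0,0,0,0,-0.24,0,-0.3,0,0,0,0,-0.3,0,-0.3,0,0,0,0,-0.3,0,-0.3,0,0,0]

```text
time_s: 37.33
position: [0.4761, -0.0904, 0.2263]
tool_rot: [[1.0, -0.001, -0.006], [-0.001, -1.0, 0.002], [-0.006, -0.002, -1.0]]
ft_force: [0.9, 0.2, 1.2]
grip_width: 0.0424
gripper_force: 0.0
```

```bash
python3 - <<'E'
from h import *
d=optics.get_image("wrist"); e=optics.get_image("scene"); t=optics.get_image("top")
a=crop(e["image"],170,100,320,160,2.5); b=np.hstack([crop(t["image"],240,100,200,100,2),crop(d["image"],200,40,240,120,400/240)])
cv2.imwrite("pics/fin.png",np.vstack([a,b])[...,::-1])
E
```

```text
(no output)
```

View pics/fin.png

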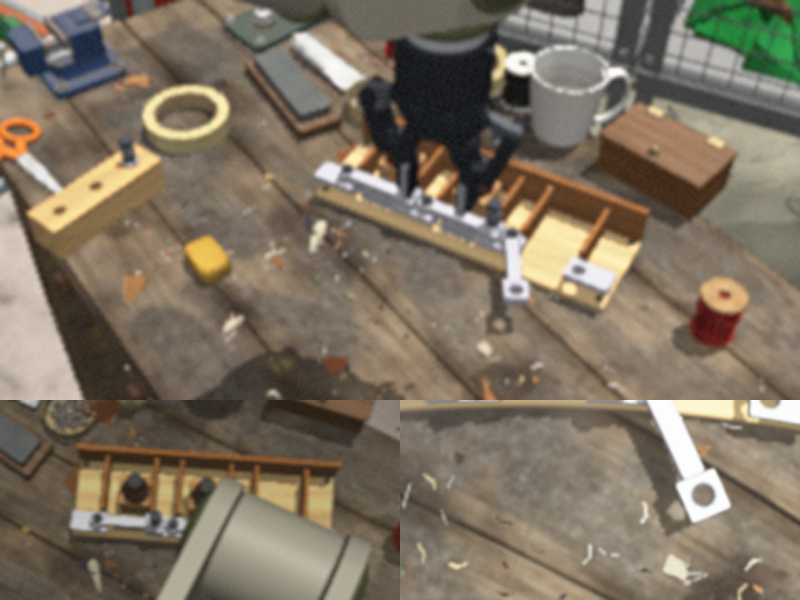

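Both bottles stand in bays 2 and 1, their bars are shut, and a pin is seated in each. The third pin is still in the block, bay 0's bar is still open, and the wax, spool and tape that show in this view haven't moved. Handing in.

```bash
python3 -c "
from rig import env
print(env.close_job())"
```

```text
the job is handed in; nothing more can be done
None
```

I stood both toppled bottles upright in bays 1 and 2, shut each bar and locked it with a pin down to its collar, left the bystander objects alone, and handed the job in after about 37 s of robot time; the hand-in gave no verdict back.

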